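# Sort the moulding offcuts at the mitre bench

## Task

Before sorting, turn the dust extractor's black dial until its white pointer stands at the red marker. Then put every moulding offcut on the bench into the tray of its colour, gilded ones in the yellow tray, blue in blue, red in red, and only when all are sorted stand the burnishing stick in the steel cup with its rounded tip up. Leave the weight, clamps and other things on the bench where they are.

Things in the scene. Friction and masses are not known exactly. Their poses are not given: they have to be found in the camera images.
- stub_gilt_a: Straight gilded (gold) pine moulding offcut, block 90 (x) x 38 (y) x 22 (z) mm with a low bead 4 mm high on top and bare pine ends, about 60 g, lying flat on the bench at the start. Origin at the centre of its underside, x along its length, z up. May be absent.
- stub_gilt_b: Straight gilded (gold) pine moulding offcut, block 90 (x) x 38 (y) x 22 (z) mm with a low bead 4 mm high on top and bare pine ends, about 60 g, lying flat on the bench at the start. Origin at the centre of its underside, x along its length, z up. May be absent.
- stub_blue_a: Straight blue-painted pine moulding offcut, block 90 (x) x 38 (y) x 22 (z) mm with a low bead 4 mm high on top and bare pine ends, about 60 g, lying flat on the bench at the start. Origin at the centre of its underside, x along its length, z up. May be absent.
- stub_blue_b: Straight blue-painted pine moulding offcut, block 90 (x) x 38 (y) x 22 (z) mm with a low bead 4 mm high on top and bare pine ends, about 60 g, lying flat on the bench at the start. Origin at the centre of its underside, x along its length, z up. May be absent.
- stub_red_a: Straight red-painted pine moulding offcut, block 90 (x) x 38 (y) x 22 (z) mm with a low bead 4 mm high on top and bare pine ends, about 60 g, lying flat on the bench at the start. Origin at the centre of its underside, x along its length, z up. May be absent.
- stub_red_b: Straight red-painted pine moulding offcut, block 90 (x) x 38 (y) x 22 (z) mm with a low bead 4 mm high on top and bare pine ends, about 60 g, lying flat on the bench at the start. Origin at the centre of its underside, x along its length, z up. May be absent.
- tray_yellow: Shallow open yellow plastic tray for the gilded offcuts, fixed to the bench: outside 150 (x) x 140 (y) x 30 (z) mm, walls and floor 5 mm thick. Origin at the centre of its underside, z up.
- tray_blue: Shallow open blue plastic tray for the blue offcuts, fixed to the bench: outside 150 (x) x 140 (y) x 30 (z) mm, walls and floor 5 mm thick. Origin at the centre of its underside, z up.
- tray_red: Shallow open red plastic tray for the red offcuts, fixed to the bench: outside 150 (x) x 140 (y) x 30 (z) mm, walls and floor 5 mm thick. Origin at the centre of its underside, z up.
- stick: Boxwood burnishing stick, 180 mm, 80 g, at the start lying flat, rounded tip away from the robot. Handle: square bar 26 x 26 mm, body x -90 (butt, black band) to +40 mm; round tip part, 20 mm thick, x +40 to +90 mm. Origin at mid-length on its underside, its axis 13 mm above that in body z; body x points along it to the rounded tip.
- stick_butt (a point): Centre of the butt end (the square end) of the burnishing stick, 90 mm behind its middle.
- cup: Round steel holder cup, open at the top, fixed to the bench: 72 mm outside diameter, 64 mm inside, 100 mm high, floor 6 mm thick. Origin at the centre of its underside, z up. The stick leans a little in it when let go.
- cup_floor (a point): Centre of the cup's inner floor.
- dial_box: Grey control box of the dust extractor, fixed to the bench, 110 x 110 x 40 mm, with a white scale on top and the dial at its centre. Origin at the centre of its underside, directly below the dial's axis.
- dial (a joint): Angle of the black dial in rad; grows as the dial turns clockwise seen from above, from 0 to 4.0. Light friction (0.04 N m); stays where it is left. At 0 its pointer lies along the box's +x.
- dial_grip (a point): On the dial's axis at the height to grip it: the dial carries an upright grip bar 66 mm long, 16 mm thick, from 49 to 79 mm above the bench, on a disc 72 mm wide whose top is at 50 mm. The bar lies along the line from this point (74 mm up) to point dial_pointer.
- dial_pointer (a point): Just beyond the end of the grip bar that has the white line, 40 mm from the axis: where the dial points.
- marker_tip (a point): Inner end of the red marker, a small red tab fixed on the rim of the scale of the control box, 40 mm from the dial's axis: the dial is set when its pointer is at this point seen from above. It lies 0.8 to 2.4 rad clockwise of the pointer's start.
- weight: Squat green cast-iron weight, 72 mm diameter, 66 mm high; leave alone. Origin at the centre of its underside.
- clamp_a: Brass corner clamp, an L of about 90 x 90 x 25 mm; leave alone. Origin at the L's corner, underside.
- clamp_b: Second brass corner clamp, the same size; leave alone.
- glue: White glue bottle with an orange cap, 56 mm diameter, 150 mm high; leave alone.
- tape_roll: Flat brown roll, 90 mm diameter, 30 mm high; leave alone.
- wax_tin: Low copper-coloured tin, 70 mm diameter, 40 mm high; leave alone.
Mind the look-alikes: they are no part of the job. Of the things that look like the stick, the larger one is meant.

How it is judged (in metres and radians):
On the way, in this order (a step that is already met when the one before it is completed fails the run):
1. the dial points at the red marker (horizontal distance between dial_pointer and marker_tip below 0.008 m), for 0.3 s.
2. every offcut lies in the tray of its colour (x of stub_gilt_a in the frame of tray_yellow between -0.07 and 0.07 m and y of stub_gilt_a in the frame of tray_yellow between -0.065 and 0.065 m and z of stub_gilt_a in the frame of tray_yellow between -0.005 and 0.045 m and linear speed of each of stub_gilt_a, stub_gilt_b, stub_blue_a, stub_blue_b, stub_red_a, stub_red_b below 0.05 m/s and x of stub_gilt_b in the frame of tray_yellow between -0.07 and 0.07 m and y of stub_gilt_b in the frame of tray_yellow between -0.065 and 0.065 m and z of stub_gilt_b in the frame of tray_yellow between -0.005 and 0.045 m and x of stub_blue_a in the frame of tray_blue between -0.07 and 0.07 m and y of stub_blue_a in the frame of tray_blue between -0.065 and 0.065 m and z of stub_blue_a in the frame of tray_blue between -0.005 and 0.045 m and x of stub_blue_b in the frame of tray_blue between -0.07 and 0.07 m and y of stub_blue_b in the frame of tray_blue between -0.065 and 0.065 m and z of stub_blue_b in the frame of tray_blue between -0.005 and 0.045 m and x of stub_red_a in the frame of tray_red between -0.07 and 0.07 m and y of stub_red_a in the frame of tray_red between -0.065 and 0.065 m and z of stub_red_a in the frame of tray_red between -0.005 and 0.045 m and x of stub_red_b in the frame of tray_red between -0.07 and 0.07 m and y of stub_red_b in the frame of tray_red between -0.065 and 0.065 m and z of stub_red_b in the frame of tray_red between -0.005 and 0.045 m), for 0.2 s.
3. the burnishing stick stands in the cup, tip up (angle between stick's own x axis and vertical below 0.6 rad and horizontal distance between stick_butt and cup_floor below 0.034 m and z of stick_butt in the frame of cup below 0.04 m and linear speed of stick below 0.05 m/s), for 0.3 s.
At the end, for the whole second after the job is handed in: Pointer within 8 mm of the red marker; every offcut present inside the tray of its colour (centre within the walls, underside under 45 mm above the tray's underside); stick in the cup, butt down under 40 mm above the cup's underside, leaning less than 0.6 rad; all at rest (all of step 2 and all of step 3 and horizontal distance between dial_pointer and marker_tip below 0.008 m); the robot touches nothing.
It fails at once if a bystander (weight, clamp, glue bottle, roll or tin) is moved more than 40 mm (distance of any of weight, clamp_a, clamp_b, glue, tape_roll, wax_tin from where it was at the start of the episode above 0.04 m).
Of stub_gilt_a, stub_gilt_b, stub_blue_a, stub_blue_b, stub_red_a, stub_red_b only 4 to 6 are there at a start; the rules pass over those that are not, and their reading is None.
At some moment in a run one of stub_gilt_a, stub_gilt_b, stub_blue_a, stub_blue_b, stub_red_a, stub_red_b may be knocked a few centimetres aside while the robot is not near it.
Once in a run the grip may slacken for a moment while it holds something.
It also fails if it takes over 200 s, if anything falls off the work surface, if the arm or the gripper's body presses on something with over 40 N, if the wrist force passes 120 N, or if a joint passes its speed limit or range.

## Robot

A 6-joint arm with a two-finger parallel gripper is mounted at the origin on the work surface. World frame = base frame: x ahead of the robot, y to its left, z up, the work surface at z = 0. Lengths are in mm, angles in rad, forces in N, time in s.
With the tool pointing down it reaches from about 400 to 925 mm from the base axis. Payload 12.5 kg.
Tool frame: the origin (TCP) lies at the very end of the fingers, on their centre line; the grasp point (between the pads) lies env.hold_point_z behind it (env.hold_point_z is the distance from the TCP to the grasp point, in mm); y points along the fingers, z is the direction in which the jaws open and shut, and the axes are right-handed (so a half turn about y gives the same grasp; the last joint's range is limited). The gripper opens to 95 mm and grips with 3 to 60 N. Pads are 20 mm wide; open, the fingers measure 119 mm over their backs; the gripper's body (75 mm by 180 mm) begins 59 mm behind the grasp point.
Start: joints at [-1.393, 0.491, 1.559, -0, 1.092, -0.106], TCP at [175.026, -600.01, 214.661] pointing down, gripper open.
Joint ranges: [-3.1, 3.1], [-0.84, 2.19], [0.05, 2.79], [-1.13, 4.28], [0.06, 2.93], [-2.69, 2.69]. Speed limits (rad/s): [2.22, 2.22, 2.79, 3.14, 3.14, 3.14].

## Interface

Orientations are given as [roll, pitch, yaw] about the fixed x, y, z axes, in that order (R = Rz(yaw) Ry(pitch) Rx(roll)).
In Python, from cell import env gives the robot as it stands.
- The arm moves only by the shell command python3 -m inch 'ROWS'. ROWS is JSON, one flat list of numbers, 7 for each row, row after row: the shift along the tool's x, y, z in m, then the turn, a rotation vector about the tool's x, y, z in degrees, then the closure, from -1 (fully open) to 1 (shut). In form: [tx, ty, tz, ax, ay, az, hand, tx, ty, tz, ax, ay, az, hand, ...]. A call has 1 to 10 rows; each row shifts and turns the commanded pose from where the row before left it, along the tool's axes as they then stand; what a row does not reach is not made up. A row lasts 1/10 s, in which the tool goes at most 50 mm and 8.59 degrees, less where a joint would pass 70% of its speed; a pose out of reach is approached as far as the arm can. A call is refused whole if a number of a shift passes 0.05 or a number of a turn 8.59, either way. A call with a gripper value outside its range is refused whole. The fingers move at their own pace and stop on an object; the grip force is fixed at half the most. Time passes only in rows, so rows that do not move let the fingers close. It gives the time, the measured TCP pose, the force and the opening at its end, in the units of the state.
- env.state(): the state, without advancing time (a new reading comes with each control period).
- env.read_camera(name): name is "scene" or "top" or "wrist"; returns a dict with "pixels" (420x560x3 uint8, blue, green, red), "depth" (420x560 float32, mm along the optical axis (not along the pixel's ray), 0 where there is no reading), "mtx" (3x3 intrinsics, pixels), "R" (3x3) and "t" (3): a world point X has camera coordinates R X + t. Camera axes: x right, y down, z forward; pixel columns grow to the right and rows downward; lengths in mm; the calibration is good to about 2 mm. The wrist camera is an equidistant fisheye: a pixel r from the principal point sees the ray r / f radians off the axis. A picture is of the moment at which its call begins.
- env.job_done(): hands the job in, once; it reports no verdict.
The state is a dict: "t": time; "joints": joint angles; "qvel": joint speeds; "tau": joint torques, N m; "eef_pos": TCP position; "tcp_rot": TCP orientation; "ft_force": force on the tool from outside, world axes, zero at the start; "moment": the same for the moment, N m; "opening": opening from 0.0 (shut) to 1.0 (fully open).
Only numpy, scipy, OpenCV 4.12 (cv2) and the standard library are available. Lean on these libraries where they do the work, as an engineer would, in place of code of your own. Each camera call takes 0.05 s, during which the arm holds its last target.

## Working session

There is one attempt and no reset: what is moved stays moved. The work goes in short steps, Python scripts to look and compute and a shell command to move; the robot and the scene stay as the last step left them, time stands still between calls to the robot, and variables do not carry over. Pictures are saved under pics/ and viewed, and the job is handed in when it is done.

```bash
ls; mkdir -p pics; python3 - <<'E'
from cell import env
import cv2
s=env.state();print(s);print(env.hold_point_z)
for n in ["scene","top","wrist"]:
    c=env.read_camera(n);cv2.imwrite(f"pics/{n}0.png",c["pixels"]);print(n,c["mtx"].tolist(),c["R"].tolist(),c["t"].tolist())
E
```

```text
pics
{'t': 0.0, 'joints': array([-1.39258647e+00,  4.91570807e-01,  1.55946165e+00, -3.82498569e-05,
        1.09167528e+00, -1.05585925e-01]), 'qvel': array([ 0.00098849, -0.00081276,  0.00041734,  0.00026435, -0.00015304,
       -0.00014809]), 'tau': array([ 4.65129269e-03, -6.12628698e+01, -2.58183360e+01,  6.94482308e-02,
        4.81971412e-02, -1.26205978e-04]), 'eef_pos': array([ 174.97882377, -599.75179658,  214.05055476]), 'tcp_rot': array([-1.57190877e+00,  8.37833745e-05, -2.85777926e+00]), 'ft_force': array([ 0.12559578, -0.06478289,  0.64504293]), 'moment': array([ 0.01974135, -0.0106252 , -0.01115586]), 'opening': 0.9979382284102494}
18.8
scene [[428.40427871033796, 0.0, 280.11562362818916], [0.0, 428.40427871033796, 203.10461275813404], [0.0, 0.0, 1.0]] [[0.8830797184209979, 0.4689753974127475, -0.015240982089319939], [0.38732738125773997, -0.746901359094068, -0.5404774366349212], [-0.2648541308749266, 0.4713814128760165, -0.8412204544312375]] [-432.62959779053455, -210.35223009553053, 1697.0655913037137]
top [[483.82679817059676, 0.0, 282.1764751542867], [0.0, 483.82679817059676, 205.64349023051483], [0.0, 0.0, 1.0]] [[-0.013334009895516464, -0.999901902780949, 0.004288239165864198], [-0.9955446035468835, 0.012875306157427139, -0.09340861223694087], [0.09334423671970828, -0.005514644720188314, -0.9956186228495454]] [-51.93727279706962, 534.1188425084591, 1298.3262711550626]
wrist [[325.19226210127806, 0.0, 283.642857027236], [0.0, 325.19226210127806, 205.11204536745313], [0.0, 0.0, 1.0]] [[0.27949900607504685, -0.960145774933961, -0.0006296662032207981], [-0.9276837714493407, -0.2702182668883394, 0.25765268954426324], [-0.24755428857644804, -0.07142953952202599, -0.9662373906504982]] [-624.76430870127, -28.958721572788914, 391.0290551633448]
```

View pics/top0.png

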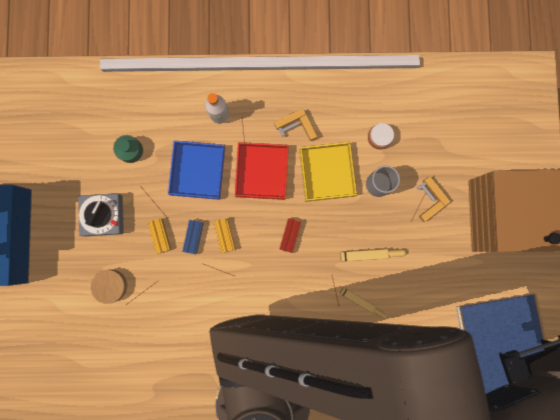

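View pics/scene0.png

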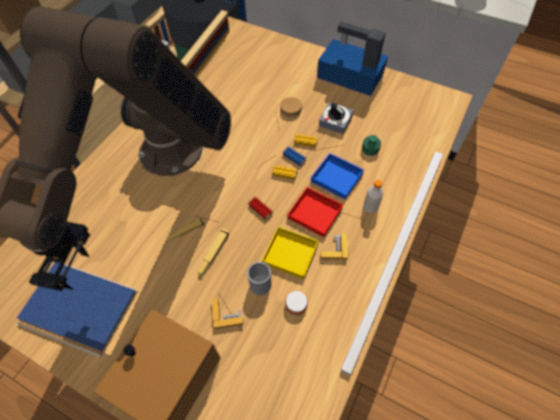

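View pics/wrist0.png

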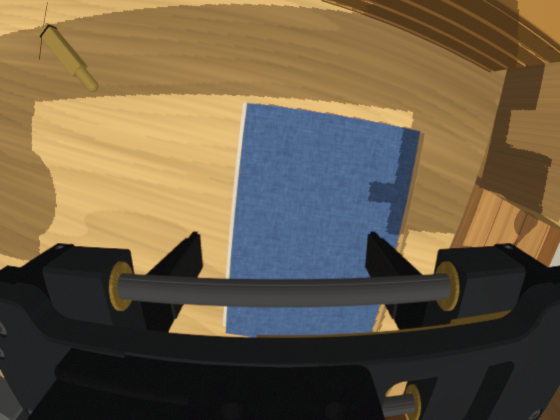

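The top view shows 4 offcuts: gilt (160,236), blue (193,237), gilt (225,235) and red (290,235). The trays are at (198,170), (262,171) and (328,172), the cup at (382,181), the large stick at (372,255), its small look-alike at (361,301), and the dial at (100,214). The arm hides part of the bench.

```bash
cat > h.py <<'E'
import numpy as np, cv2
from cell import env
def ray(c,u,v,z):
    K=c["mtx"];R=c["R"];t=np.ravel(c["t"])
    o=-R.T@t
    d=R.T@np.linalg.inv(K)@np.array([u,v,1.0])
    return o+d*(z-o[2])/d[2]
def deproj(c,u,v):
    d=float(c["depth"][int(round(v)),int(round(u))])
    p=np.linalg.inv(c["mtx"])@np.array([u,v,1.0])*d
    return c["R"].T@(p-np.ravel(c["t"]))
def cloud(c):
    h,w=c["depth"].shape;u,v=np.meshgrid(np.arange(w),np.arange(h))
    d=c["depth"].astype(float);K=c["mtx"]
    P=np.stack([(u-K[0,2])/K[0,0]*d,(v-K[1,2])/K[1,1]*d,d],-1)-np.ravel(c["t"])
    W=P@c["R"];W[d==0]=np.nan
    return W
def proj(c,X):
    p=c["mtx"]@(c["R"]@np.asarray(X,float)+np.ravel(c["t"]));return p[:2]/p[2]
def zoom(c,x0,y0,x1,y1,f,name):
    cv2.imwrite("pics/"+name,cv2.resize(c["pixels"][y0:y1,x0:x1],None,fx=f,fy=f,interpolation=cv2.INTER_CUBIC))
E
python3 - <<'E'
from h import *
c=env.read_camera("top");W=cloud(c)
hsv=cv2.cvtColor(c["pixels"],cv2.COLOR_BGR2HSV)
print(deproj(c,250,300),deproj(c,198,170),deproj(c,372,255))
# components of things higher than 12mm above bench, in bench area
m=((W[...,2]>11)&(W[...,2]<200)).astype(np.uint8)
n,l,st,ce=cv2.connectedComponentsWithStats(m)
for i in range(1,n):
    if st[i,4]<60: continue
    ys,xs=np.where(l==i);P=W[ys,xs]
    r=cv2.minAreaRect(P[:,:2].astype(np.float32))
    hs=np.median(hsv[ys,xs],axis=0)
    print(np.round(ce[i]).astype(int),st[i,4],"z95 %.0f"%np.percentile(P[:,2],95),"c",np.round(r[0]),"sz",np.round(r[1]),"ang %.0f"%r[2],hs)
zoom(c,60,180,140,250,8,"dial0.png")
zoom(c,320,220,440,330,5,"stick0.png")
E
```

```text
[277.36675473  32.53906826  -1.89937089] [638.92994332 175.38479141   1.5818845 ] [ 395.8141072  -301.00755982   23.48505813]
[260  62] 3822 z95 30 c [942.  -2.] sz [ 37. 900.] ang 0 [  9.  30. 211.]
[217 108] 525 z95 151 c [794. 113.] sz [49. 56.] ang 18 [ 11.  52. 147.]
[296 123] 533 z95 30 c [748. -99.] sz [92. 90.] ang 26 [ 17. 163. 217.]
[381 135] 529 z95 44 c [ 725. -334.] sz [67. 66.] ang 4 [ 10.  28. 216.]
[128 148] 611 z95 68 c [698. 365.] sz [72. 70.] ang 64 [ 68.  82. 101.]
[195 168] 577 z95 34 c [637. 176.] sz [141. 151.] ang 84 [114. 139. 137.]
[260 169] 490 z95 34 c [633.  -3.] sz [140. 151.] ang 86 [  3. 190. 186.]
[329 169] 528 z95 34 c [ 628. -186.] sz [151. 140.] ang 6 [ 22. 194. 197.]
[383 180] 533 z95 102 c [ 592. -327.] sz [71. 71.] ang 84 [ 10.  34. 115.]
[515 210] 6921 z95 167 c [ 502. -661.] sz [168. 201.] ang 89 [ 14. 151. 160.]
[433 198] 571 z95 29 c [ 549. -458.] sz [90. 91.] ang 36 [ 17. 164. 215.]
[ 14 234] 2855 z95 102 c [462. 649.] sz [261.  38.] ang 2 [107. 146.  57.]
[100 214] 1779 z95 79 c [516. 436.] sz [110. 112.] ang 3 [ 11.  31. 127.]
[159 235] 493 z95 29 c [457. 278.] sz [91. 40.] ang 16 [ 19. 193. 209.]
[193 236] 480 z95 29 c [453. 187.] sz [39. 91.] ang 78 [110. 105. 116.]
[224 235] 478 z95 28 c [456. 101.] sz [92. 38.] ang 14 [ 19. 192. 213.]
[290 235] 463 z95 29 c [453. -80.] sz [38. 91.] ang 73 [  4. 189. 153.]
[371 254] 587 z95 30 c [ 398. -306.] sz [ 26. 179.] ang 3 [ 19. 133. 222.]
[108 286] 950 z95 34 c [322. 413.] sz [89. 88.] ang 89 [ 15. 134. 181.]
[362 302] 357 z95 24 c [ 267. -275.] sz [137.  20.] ang 58 [ 18. 130. 143.]
[502 332] 4700 z95 31 c [ 156. -654.] sz [232. 219.] ang 9 [111. 105. 115.]
[245 317] 90 z95 198 c [254.  35.] sz [  6. 137.] ang 9 [ 15. 120.  97.]
[221 406] 171 z95 37 c [ 10. 107.] sz [82. 29.] ang 0 [ 12.  80. 100.]
[296 411] 307 z95 171 c [ 12. -93.] sz [100.  48.] ang 15 [12. 69. 63.]
```

View pics/dial0.png

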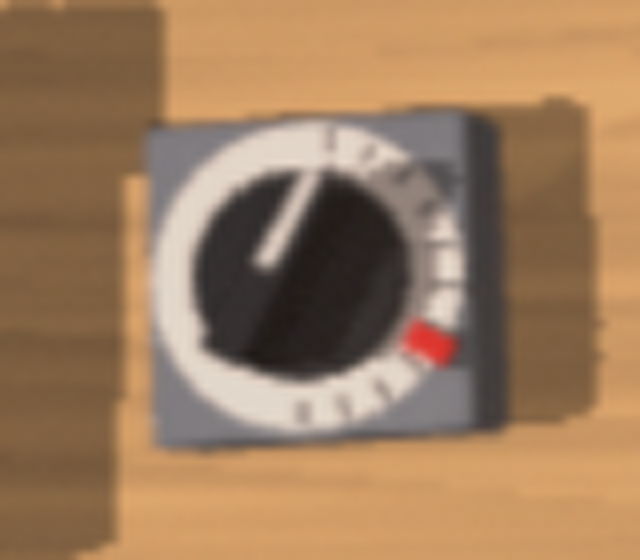

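View pics/stick0.png

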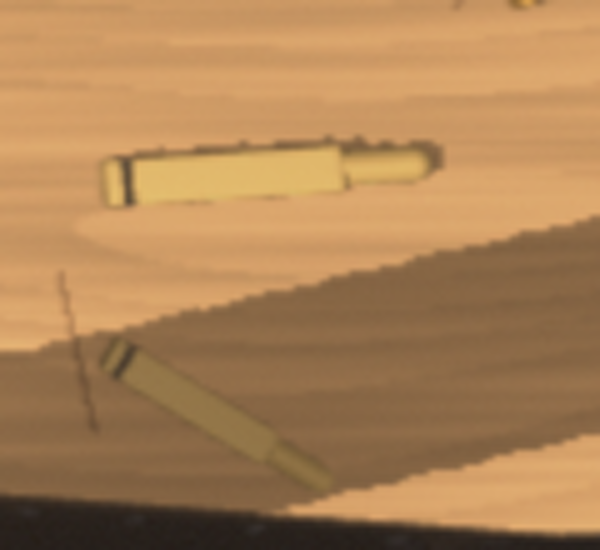

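The dial zoom shows the white line pointing up and slightly right, from (265,265) to (312,175), and the red tab at (432,343). Next I'll measure the bar, the white line and the marker.

```bash
cat > dial.py <<'E'
from h import *
def dial(prt=True):
    c=env.read_camera("top");W=cloud(c);hsv=cv2.cvtColor(c["pixels"],cv2.COLOR_BGR2HSV)
    cen=np.array([516,436.])
    near=(np.hypot(W[...,0]-cen[0],W[...,1]-cen[1])<75)
    box=near&(W[...,2]>25)
    # white line/bar
    bar=near&(W[...,2]>66)&(W[...,2]<90)
    P=W[bar][:,:2];r=cv2.minAreaRect(P.astype(np.float32))
    print("bar",r,"n",len(P),"z",np.median(W[bar][:,2]))
    wl=bar&(hsv[...,1]<60)&(hsv[...,2]>140)
    ys,xs=np.where(wl);Q=np.array([ray(c,u,v,79) for u,v in zip(xs,ys)])
    if len(Q):print("white",len(Q),Q.mean(0), )
    red=near&((hsv[...,0]<6)|(hsv[...,0]>174))&(hsv[...,1]>150)&(hsv[...,2]>120)
    ys,xs=np.where(red);print("red px",xs.mean(),ys.mean(),len(xs),W[red].mean(0))
    for z in(41,44):print("red@",z,np.mean([ray(c,u,v,z) for u,v in zip(xs,ys)],0))
    return c
E
python3 - <<'E'
from dial import *
c=dial()
W=cloud(c)
top=(W[...,2]>34)&(W[...,2]<47)&(abs(W[...,0]-516)<75)&(abs(W[...,1]-436)<75)
print("boxtop",cv2.minAreaRect(W[top][:,:2].astype(np.float32)))
s=env.read_camera("scene");print("scene px",proj(s,[516,436,79]));zoom(s,300,85,370,145,9,"dials0.png")
E
```

```text
bar ((515.866455078125, 436.11712646484375), (18.202301025390625, 67.55097198486328), 62.02920150756836) n 195 z 77.83271661337398
white 33 [532.05380974 430.06416716  79.        ]
red px 113.38888888888889 222.33333333333334 18 [492.39084507 394.0661621   45.70809087]
red@ 41 [492.68976381 395.68366233  41.        ]
red@ 44 [492.49886466 394.65274469  44.        ]
boxtop ((515.936279296875, 435.7837219238281), (110.12651062011719, 111.61339569091797), 2.8813412189483643)
scene px [337.16389896 107.60652431]
```

View pics/dials0.png

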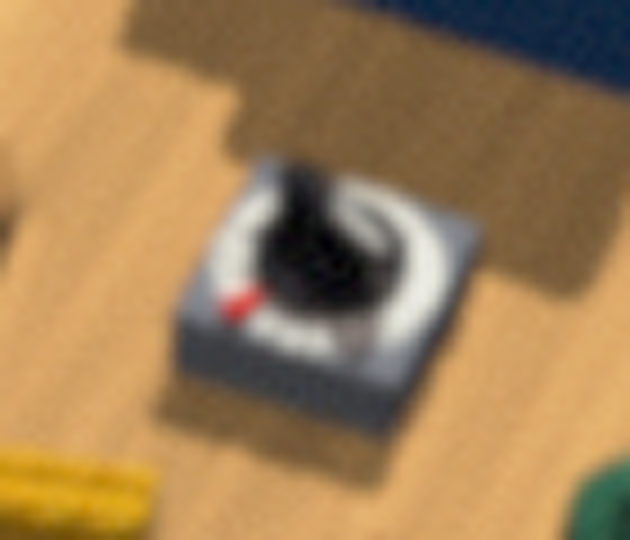

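```bash
cat > plan.py <<'E'
import sys,math
from h import *
# usage: plan.py x y z psi_deg ; successive targets separated by /
s=env.state();p=np.array(s["eef_pos"]);r=np.degrees(s["tcp_rot"])
print("t %.1f now"%s["t"],np.round(p,1),"rpy",np.round(r,1),"open %.2f"%s["opening"],"F",np.round(s["ft_force"],1))
from scipy.spatial.transform import Rotation as Ro
Rm=Ro.from_euler("xyz",s["tcp_rot"]).as_matrix()
if len(sys.argv)>1:
  for seg in " ".join(sys.argv[1:]).split("/"):
    x,y,z,*rest=map(float,seg.split())
    d=Rm.T@(np.array([x,y,z])-p);n=max(1,math.ceil(np.linalg.norm(d)/42))
    print("shift mm",np.round(d,1),"rows",n,"each m",np.round(d/n/1000,4))
    if rest:
      R2=Ro.from_euler("xyz",[-90,0,rest[0]],degrees=True).as_matrix()
      rv=np.degrees(Ro.from_matrix(Rm.T@R2).as_rotvec())
      n=max(1,math.ceil(np.linalg.norm(rv)/8.5));print("turn deg",np.round(rv,2),"rows",n,"each",np.round(rv/n,2)); Rm=R2
    p=np.array([x,y,z])
E
python3 plan.py 500 -200 214 / 516 436 214 -28
```

```text
t 0.3 now [ 175.  -599.9  214.5] rpy [ -90.     0.  -163.7] open 1.00 F [-0.3 -0.6 -0.4]
shift mm [-424.     0.6 -292.9] rows 13 each m [-0.0326  0.     -0.0225]
shift mm [-1.935e+02  2.000e-01 -6.061e+02] rows 16 each m [-0.0121  0.     -0.0379]
turn deg [ 1.0000e-02 -1.3574e+02 -2.0000e-02] rows 16 each [ 0.   -8.48 -0.  ]
```

```bash
python3 -m inch '[-0.0326,0,-0.0225,0,0,0,-1,-0.0326,0,-0.0225,0,0,0,-1,-0.0326,0,-0.0225,0,0,0,-1,-0.0326,0,-0.0225,0,0,0,-1,-0.0326,0,-0.0225,0,0,0,-1,-0.0326,0,-0.0225,0,0,0,-1,-0.0326,0,-0.0225,0,0,0,-1,-0.0326,0,-0.0225,0,0,0,-1,-0.0326,0,-0.0225,0,0,0,-1,-0.0326,0,-0.0225,0,0,0,-1]'
python3 -m inch '[-0.0326,0,-0.0225,0,0,0,-1,-0.0326,0,-0.0225,0,0,0,-1,-0.0326,0,-0.0225,0,0,0,-1,-0.0121,0,-0.0379,0,0,0,-1,-0.0121,0,-0.0379,0,0,0,-1,-0.0121,0,-0.0379,0,0,0,-1,-0.0121,0,-0.0379,0,0,0,-1,-0.0121,0,-0.0379,0,0,0,-1,-0.0121,0,-0.0379,0,0,0,-1,-0.0121,0,-0.0379,0,0,0,-1]'
python3 -m inch '[-0.0121,0,-0.0379,0,0,0,-1,-0.0121,0,-0.0379,0,0,0,-1,-0.0121,0,-0.0379,0,0,0,-1,-0.0121,0,-0.0379,0,0,0,-1,-0.0121,0,-0.0379,0,0,0,-1,-0.0121,0,-0.0379,0,0,0,-1,-0.0121,0,-0.0379,0,0,0,-1,-0.0121,0,-0.0379,0,0,0,-1,-0.0121,0,-0.0379,0,0,0,-1,0,0,0,0,0,0,-1]'
python3 plan.py 516 436 214 -28
```

```text
t: 1.3
eef_pos: [425.8, -291.4, 214.8]
tcp_rot: [-1.57, 0.0, -2.858]
ft_force: [0.1, -0.7, -0.2]
opening: 1.004
t: 2.3
eef_pos: [506.8, 79.5, 214.7]
tcp_rot: [-1.571, 0.0, -2.858]
ft_force: [0.6, 0.5, -0.8]
opening: 0.999
t: 3.3
eef_pos: [515.3, 439.7, 213.8]
tcp_rot: [-1.571, 0.0, -2.855]
ft_force: [-0.4, -1.4, -0.3]
opening: 0.996
t 3.3 now [515.3 439.7 213.8] rpy [ -90.     0.  -163.6] open 1.00 F [-0.4 -1.4 -0.3]
shift mm [ 0.4 -0.2  3.8] rows 1 each m [ 0.0004 -0.0002  0.0038]
turn deg [ 1.0000e-02 -1.3555e+02 -4.0000e-02] rows 16 each [ 0.   -8.47 -0.  ]
```

```bash
python3 -m inch '[0,0,0,0,-8.47,0,-1,0,0,0,0,-8.47,0,-1,0,0,0,0,-8.47,0,-1,0,0,0,0,-8.47,0,-1,0,0,0,0,-8.47,0,-1,0,0,0,0,-8.47,0,-1,0,0,0,0,-8.47,0,-1,0,0,0,0,-8.47,0,-1]'
python3 -m inch '[0,0,0,0,-8.47,0,-1,0,0,0,0,-8.47,0,-1,0,0,0,0,-8.47,0,-1,0,0,0,0,-8.47,0,-1,0,0,0,0,-8.47,0,-1,0,0,0,0,-8.47,0,-1,0,0,0,0,-8.47,0,-1,0,0,0,0,-8.47,0,-1,0,0,0,0,0,0,-1,0,0,0,0,0,0,-1]'
python3 plan.py 516 436 110 -28 / 516 436 55
python3 - <<'E'
from h import *
c=env.read_camera("top");cv2.imwrite("pics/top1.png",c["pixels"])
E
```

```text
t: 4.1
eef_pos: [516.1, 435.2, 214.5]
tcp_rot: [-1.571, -0.0, -1.669]
ft_force: [0.4, 0.1, 0.6]
opening: 1.004
t: 5.1
eef_pos: [516.1, 435.5, 214.6]
tcp_rot: [-1.571, -0.0, -0.497]
ft_force: [0.1, 0.0, 0.2]
opening: 0.998
t 5.1 now [516.1 435.5 214.6] rpy [-90.   -0.  -28.5] open 1.00 F [0.1 0.  0.2]
shift mm [ -0.3 104.6   0.4] rows 3 each m [-0.0001  0.0349  0.0001]
turn deg [ 0.01 -0.49  0.  ] rows 1 each [ 0.01 -0.49  0.  ]
shift mm [ 0. 55. -0.] rows 2 each m [ 0.      0.0275 -0.    ]
```

View pics/top1.png

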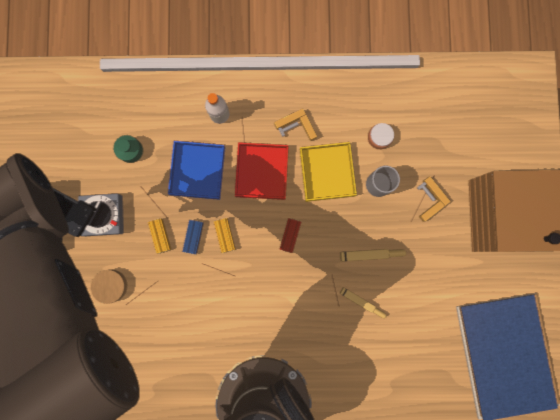

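The arm now uncovers the rest of the bench and there are no further offcuts, so there are four. I'll descend onto the dial bar.

```bash
python3 -m inch '[0,0.035,0,0,-0.5,0,-1,0,0.035,0,0,0,0,-1,0,0.035,0,0,0,0,-1,0,0.027,0,0,0,0,-1,0,0.0265,0,0,0,0,-1,0,0,0,0,0,0,-1,0,0,0,0,0,0,-1]'
python3 plan.py 516 436 56 -28
```

```text
t: 5.85
eef_pos: [516.2, 435.9, 56.5]
tcp_rot: [-1.571, 0.0, -0.486]
ft_force: [-0.2, 0.1, 0.0]
opening: 0.998
t 5.8 now [516.2 435.9  56.5] rpy [-90.    0.  -27.8] open 1.00 F [-0.2  0.1  0. ]
shift mm [-0.3  0.5  0. ] rows 1 each m [-0.0003  0.0005  0.    ]
turn deg [ 0.01  0.18 -0.  ] rows 1 each [ 0.01  0.18 -0.  ]
```

```bash
python3 -m inch '[0,0,0,0,0,0,1,0,0,0,0,0,0,1,0,0,0,0,0,0,1,0,0,0,0,0,0,1,0,0,0,0,0,0,1,0,0,0,0,0,0,1,0,0,0,0,0,0,1]'
python3 -m inch '[0,0,0,0,7.6,0,1,0,0,0,0,7.6,0,1,0,0,0,0,7.6,0,1,0,0,0,0,7.6,0,1,0,0,0,0,7.6,0,1,0,0,0,0,7.6,0,1,0,0,0,0,7.6,0,1,0,0,0,0,7.6,0,1]'
python3 -m inch '[0,0,0,0,7.6,0,1,0,0,0,0,7.6,0,1,0,0,0,0,7.6,0,1,0,0,0,0,7.6,0,1,0,0,0,0,0.5,0,1,0,0,0,0,0,0,1,0,0,0,0,0,0,1]'
python3 plan.py
```

```text
t: 6.55
eef_pos: [516.0, 435.8, 56.1]
tcp_rot: [-1.571, -0.0, -0.484]
ft_force: [-0.2, 0.3, 0.0]
opening: 0.464
t: 7.35
eef_pos: [514.0, 435.1, 56.0]
tcp_rot: [-1.575, -0.002, -1.55]
ft_force: [-11.7, -2.8, 7.0]
opening: 0.167
t: 8.05
eef_pos: [512.3, 435.5, 55.9]
tcp_rot: [-1.576, -0.006, -2.084]
ft_force: [-19.3, -1.2, 10.8]
opening: 0.166
t 8.1 now [512.3 435.5  55.9] rpy [ -90.3   -0.3 -119.4] open 0.17 F [-19.3  -1.2  10.8]
```

```bash
python3 -m inch '[0,0,0,0,0,0,-1,0,0,0,0,0,0,-1,0,0,0,0,0,0,-1,0,0,0,0,0,0,-1,0,0,0,0,0,0,-1,0,0,0,0,0,0,-1,0,0,0,0,0,0,-1,0,0,0,0,0,0,-1,0,0,0,0,0,0,-1,0,0,0,0,0,0,-1]'
python3 -m inch '[0,0,0,0,0,0,-1,0,0,0,0,0,0,-1,0,-0.04,0,0,0,0,-1,0,-0.04,0,0,0,0,-1,0,-0.04,0,0,0,0,-1,0,-0.04,0,0,0,0,-1]'
python3 - <<'E'
from dial import *
c=env.read_camera("top");zoom(c,60,180,140,250,8,"dial1.png")
E
python3 plan.py
```

```text
t: 9.05
eef_pos: [516.0, 435.8, 56.1]
tcp_rot: [-1.571, -0.0, -2.084]
ft_force: [-0.4, -0.6, 0.7]
opening: 0.951
t: 9.65
eef_pos: [515.8, 435.7, 217.7]
tcp_rot: [-1.571, -0.0, -2.084]
ft_force: [1.2, -0.2, -0.7]
opening: 1.0
t 9.7 now [517.6 437.  225. ] rpy [ -89.8    0.5 -119.4] open 1.00 F [-0.2  0.3  4.7]
```

View pics/dial1.png

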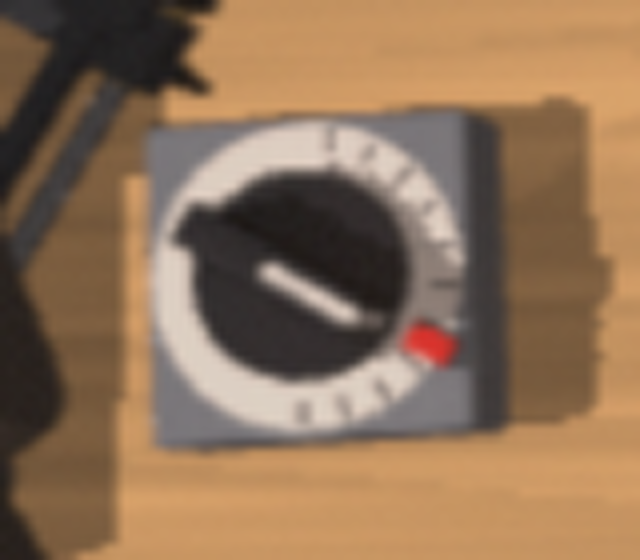

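```bash
python3 - <<'E'
from dial import *
dial()
E
```

```text
bar ((515.4261474609375, 436.46417236328125), (67.55877685546875, 16.81107521057129), 60.174625396728516) n 170 z 77.84000846320737
white 29 [507.93044835 423.75259512  79.        ]
red px 113.36842105263158 222.42105263157896 19 [492.20670198 394.39630917  44.89835264]
red@ 41 [492.45425219 395.73406443  41.        ]
red@ 44 [492.2638958  394.70303064  44.        ]
```

The bar now lies at -119.8° and the marker is at -119.7°, so the dial is set. Now the offcuts.

```bash
cat > stubs.py <<'E'
from h import *
def stubs():
    c=env.read_camera("top");W=cloud(c);hsv=cv2.cvtColor(c["pixels"],cv2.COLOR_BGR2HSV)
    m=((W[...,2]>11)&(W[...,2]<45)&(W[...,0]>360)&(W[...,0]<560)&(W[...,1]>-230)&(W[...,1]<370)).astype(np.uint8)
    n,l,st,ce=cv2.connectedComponentsWithStats(m)
    for i in range(1,n):
        if st[i,4]<100: continue
        ys,xs=np.where(l==i);P=W[ys,xs];r=cv2.minAreaRect(P[:,:2].astype(np.float32))
        a=r[2] if r[1][0]>r[1][1] else r[2]+90
        a=(a+90)%180-90
        hs=np.median(hsv[ys,xs],axis=0)
        print(np.round(ce[i]).astype(int),st[i,4],"z %.0f"%np.percentile(P[:,2],95),"c",np.round(r[0],1),"sz",np.round(r[1]),"long %.1f (-180: %.1f)"%(a,a-180 if a>0 else a-180),"H",hs[0])
    return c
if __name__=="__main__": stubs()
E
python3 stubs.py
```

```text
[159 235] 488 z 28 c [457.1 278.6] sz [92. 39.] long 16.6 (-180: -163.4) H 19.0
[193 237] 482 z 29 c [452.7 187.4] sz [40. 91.] long -11.7 (-180: -191.7) H 110.0
[224 235] 478 z 29 c [456.2 100.4] sz [91. 39.] long 14.0 (-180: -166.0) H 19.0
[290 235] 463 z 29 c [453.2 -79.8] sz [38. 91.] long -16.6 (-180: -196.6) H 5.0
```

```bash
python3 plan.py 457 278.5 120 -163.4 / 457 278.5 5
```

```text
t 9.8 now [516.7 436.3 219. ] rpy [ -89.9    0.3 -119.4] open 1.00 F [-0.1  0.3 -1.6]
shift mm [167.3  98.3  25.3] rows 5 each m [0.0335 0.0197 0.0051]
turn deg [-3.000e-02  4.398e+01 -3.000e-01] rows 6 each [-0.    7.33 -0.05]
shift mm [  0. 115.  -0.] rows 3 each m [ 0.      0.0383 -0.    ]
```

```bash
python3 -m inch '[0.0335,0.0197,0.005,0,0,0,-0.4,0.0335,0.0197,0.005,0,0,0,-0.4,0.0335,0.0197,0.005,0,0,0,-0.4,0.0335,0.0197,0.005,0,0,0,-0.4,0.0335,0.0197,0.005,0,0,0,-0.4]'
python3 -m inch '[0,0,0,0,7.33,0,-0.4,0,0,0,0,7.33,0,-0.4,0,0,0,0,7.33,0,-0.4,0,0,0,0,7.33,0,-0.4,0,0,0,0,7.33,0,-0.4,0,0,0,0,7.33,0,-0.4,0,0,0,0,0,0,-0.4]'
python3 plan.py 457 278.5 5 -163.4
```

```text
t: 10.3
eef_pos: [454.2, 276.2, 115.9]
tcp_rot: [-1.572, -0.001, -2.084]
ft_force: [1.1, -0.1, -0.6]
opening: 0.709
t: 11.0
eef_pos: [455.0, 277.3, 116.6]
tcp_rot: [-1.57, -0.002, -2.854]
ft_force: [-0.6, 0.4, 0.6]
opening: 0.699
t 11.0 now [455.  277.3 116.6] rpy [-9.000e+01 -1.000e-01 -1.635e+02] open 0.70 F [-0.6  0.4  0.6]
shift mm [ -2.5 111.6  -0.6] rows 3 each m [-0.0008  0.0372 -0.0002]
turn deg [-0.02 -0.11  0.1 ] rows 1 each [-0.02 -0.11  0.1 ]
```

```bash
python3 -m inch '[-0.0008,0.037,0,0,0,0,-0.4,-0.0008,0.037,0,0,0,0,-0.4,-0.0008,0.037,0,0,0,0,-0.4,0,0,0,0,0,0,-0.4,0,0,0,0,0,0,1,0,0,0,0,0,0,1,0,0,0,0,0,0,1,0,0,0,0,0,0,1,0,0,0,0,0,0,1,0,0,0,0,0,0,1]'
python3 plan.py 640 -158 90 / 640 -158 36
```

```text
t: 12.0
eef_pos: [458.2, 278.5, 7.7]
tcp_rot: [-1.571, 0.001, -2.852]
ft_force: [-1.8, -0.1, 7.6]
opening: 0.394
t 12.0 now [458.2 278.5   7.7] rpy [-9.000e+01  1.000e-01 -1.634e+02] open 0.39 F [-1.8 -0.1  7.6]
shift mm [-49.6 -82.3 470.2] rows 12 each m [-0.0041 -0.0069  0.0392]
shift mm [ 0.1 54.   0. ] rows 2 each m [0.    0.027 0.   ]
```

```bash
python3 -m inch '[0,0,0,0,0,0,1,0,0,0,0,0,0,1,0,-0.038,0,0,0,0,1,0,-0.038,0,0,0,0,1,0,-0.038,0,0,0,0,1,0,0,0,0,0,0,1]'
python3 plan.py 625 -156 100 -174 / 625 -156 38
```

```text
t: 12.6
eef_pos: [459.5, 279.1, 125.3]
tcp_rot: [-1.572, 0.008, -2.852]
ft_force: [-0.5, -0.4, -1.2]
opening: 0.397
t 12.6 now [459.5 279.1 125.3] rpy [ -90.1    0.4 -163.4] open 0.40 F [-0.5 -0.4 -1.2]
shift mm [-33.9  25.1 464.3] rows 12 each m [-0.0028  0.0021  0.0387]
turn deg [ 0.1  10.62 -0.44] rows 2 each [ 0.05  5.31 -0.22]
shift mm [ 0. 62. -0.] rows 2 each m [ 0.     0.031 -0.   ]
```

```bash
python3 -m inch '[-0.0028,0.002,0.0387,0,0,0,1,-0.0028,0.002,0.0387,0,0,0,1,-0.0028,0.002,0.0387,0,0,0,1,-0.0028,0.002,0.0387,0,0,0,1,-0.0028,0.002,0.0387,0,0,0,1,-0.0028,0.002,0.0387,0,0,0,1,-0.0028,0.002,0.0387,0,0,0,1,-0.0028,0.002,0.0387,0,0,0,1,-0.0028,0.002,0.0387,0,0,0,1,-0.0028,0.002,0.0387,0,0,0,1]'
python3 -m inch '[-0.0028,0.002,0.0387,0,0,0,1,-0.0028,0.002,0.0387,0,0,0,1,0,0,0,0,5.3,0,1,0,0,0,0,5.3,0,1,0,0,0,0,0,0,1]'
python3 plan.py 625 -156 38 -174
```

```text
t: 13.6
eef_pos: [595.2, -86.1, 99.9]
tcp_rot: [-1.571, -0.001, -2.852]
ft_force: [0.7, -0.8, -0.1]
opening: 0.396
t: 14.1
eef_pos: [622.3, -157.4, 95.7]
tcp_rot: [-1.571, -0.001, -3.039]
ft_force: [0.1, -0.3, -0.5]
opening: 0.396
t 14.1 now [ 622.3 -157.4   95.7] rpy [-9.000e+01 -1.000e-01 -1.741e+02] open 0.40 F [ 0.1 -0.3 -0.5]
shift mm [-2.9 57.7 -1.1] rows 2 each m [-0.0015  0.0289 -0.0005]
turn deg [ 0.03 -0.1   0.06] rows 1 each [ 0.03 -0.1   0.06]
```

```bash
python3 -m inch '[-0.0015,0.03,0,0,0,0,1,-0.0015,0.03,0,0,0,0,1,0,0,0,0,0,0,1,0,0,0,0,0,0,-0.2,0,0,0,0,0,0,-0.2,0,0,0,0,0,0,-0.2,0,0,0,0,0,0,-0.2,0,0,0,0,0,0,-0.4]'
python3 -m inch '[0,-0.04,0,0,0,0,-0.4,0,-0.04,0,0,0,0,-0.4]'
python3 plan.py 456.2 100.4 120 -166
```

```text
t: 14.9
eef_pos: [625.9, -156.9, 37.3]
tcp_rot: [-1.57, 0.001, -3.037]
ft_force: [0.1, 0.1, 0.3]
opening: 0.638
t: 15.1
eef_pos: [625.1, -156.7, 116.9]
tcp_rot: [-1.572, -0.002, -3.037]
ft_force: [1.2, 0.2, 0.4]
opening: 0.698
t 15.1 now [ 625.1 -156.7  116.9] rpy [-9.01e+01 -1.00e-01 -1.74e+02] open 0.70 F [1.2 0.2 0.4]
shift mm [ 141.1   -2.5 -273.3] rows 8 each m [ 0.0176 -0.0003 -0.0342]
turn deg [ 0.06 -7.99  0.12] rows 1 each [ 0.06 -7.99  0.12]
```

```bash
python3 -m inch '[0.0176,0,-0.0342,0,0,0,-0.4,0.0176,0,-0.0342,0,0,0,-0.4,0.0176,0,-0.0342,0,0,0,-0.4,0.0176,0,-0.0342,0,0,0,-0.4]'
python3 stubs.py; python3 - <<'E'
from h import *
c=env.read_camera("top");cv2.imwrite("pics/top2.png",c["pixels"])
E
```

```text
t: 15.5
eef_pos: [540.4, -27.1, 117.0]
tcp_rot: [-1.571, 0.001, -3.037]
ft_force: [0.4, -0.2, -0.4]
opening: 0.698
[193 237] 479 z 29 c [452.8 186.8] sz [40. 91.] long -12.3 (-180: -192.3) H 110.0
[218 225] 104 z 28 c [478.7 112.2] sz [42. 27.] long 12.5 (-180: -167.5) H 20.0
[294 234] 190 z 28 c [451.5 -88.5] sz [20. 90.] long -16.7 (-180: -196.7) H 3.0
```

View pics/top2.png

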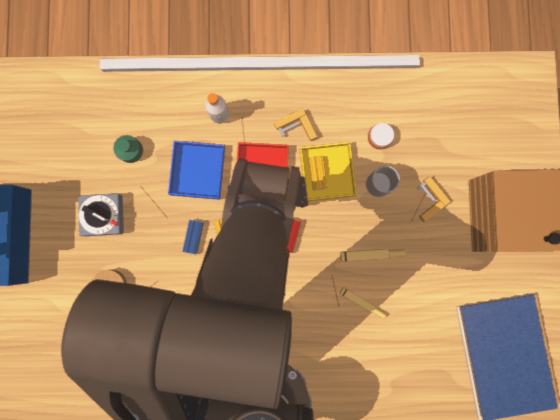

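Gilt 1 is in the yellow tray at (318,170). The visible part of the second gilt piece is where it was measured before.

```bash
python3 -m inch '[0.0176,0,-0.0342,0,0,0,-0.4,0.0176,0,-0.0342,0,0,0,-0.4,0.0176,0,-0.0342,0,0,0,-0.4,0.0176,0,-0.0342,0,0,0,-0.4,0,0,0,0,-8,0,-0.4,0,0,0,0,0,0,-0.4]'
python3 plan.py 456.2 100.4 7 -166
python3 - <<'E'
from h import *
c=env.read_camera("wrist");cv2.imwrite("pics/w2.png",c["pixels"])
E
```

```text
t: 16.2
eef_pos: [457.4, 101.0, 117.0]
tcp_rot: [-1.57, 0.001, -2.893]
ft_force: [0.3, -0.0, 0.4]
opening: 0.704
t 16.2 now [457.4 101.  117. ] rpy [-9.000e+01  1.000e-01 -1.658e+02] open 0.70 F [ 0.3 -0.   0.4]
shift mm [  1.4 110.    0.2] rows 3 each m [0.0005 0.0367 0.0001]
turn deg [-0.02  0.23 -0.06] rows 1 each [-0.02  0.23 -0.06]
```

View pics/w2.png

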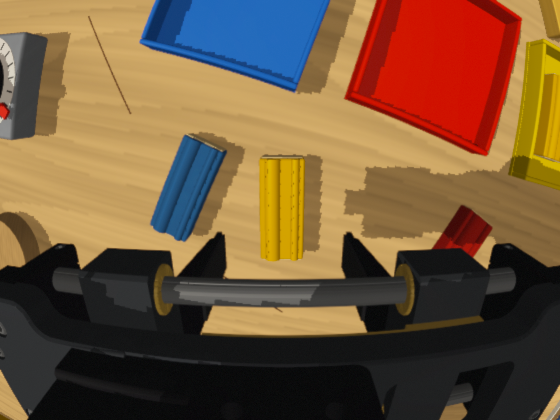

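The gilt piece, at (282,208), is centred between the fingers. I'll descend and grip.

```bash
python3 -m inch '[0.0005,0.037,0,0,0,0,-0.4,0.0005,0.037,0,0,0,0,-0.4,0.0005,0.037,0,0,0,0,-0.4,0,0,0,0,0,0,-0.4,0,0,0,0,0,0,1,0,0,0,0,0,0,1,0,0,0,0,0,0,1,0,0,0,0,0,0,1,0,0,0,0,0,0,1,0,0,0,0,0,0,1]'
python3 -m inch '[0,0,0,0,0,0,1,0,0,0,0,0,0,1,0,-0.038,0,0,0,0,1,0,-0.038,0,0,0,0,1,0,-0.03,0,0,0,0,1,0,0,0,0,0,0,1]'
python3 plan.py 631 -214 105 -174 / 631 -214 36
```

```text
t: 17.25
eef_pos: [456.0, 100.2, 6.3]
tcp_rot: [-1.57, 0.001, -2.897]
ft_force: [-0.8, -2.1, 7.8]
opening: 0.395
t: 17.85
eef_pos: [457.0, 100.4, 115.0]
tcp_rot: [-1.57, 0.006, -2.897]
ft_force: [-0.4, 0.6, -1.0]
opening: 0.4
t 17.9 now [457.  100.4 115. ] rpy [ -89.9    0.4 -166. ] open 0.40 F [-0.4  0.6 -1. ]
shift mm [-92.7  11.  347.1] rows 9 each m [-0.0103  0.0012  0.0386]
turn deg [-0.04  8.   -0.36] rows 1 each [-0.04  8.   -0.36]
shift mm [ 0. 69. -0.] rows 2 each m [ 0.      0.0345 -0.    ]
```

```bash
python3 -m inch '[-0.0103,0.001,0.0386,0,0,0,1,-0.0103,0.001,0.0386,0,0,0,1,-0.0103,0.001,0.0386,0,0,0,1,-0.0103,0.001,0.0386,0,0,0,1,-0.0103,0.001,0.0386,0,0,0,1,-0.0103,0.001,0.0386,0,0,0,1,-0.0103,0.001,0.0386,0,0,0,1,-0.0103,0.001,0.0386,0,0,0,1,-0.0103,0.001,0.0386,0,0,0,1,0,0,0,0,8,0,1]'
python3 -m inch '[0,0,0,0,0,0,1,0,0,0,0,0,0,1]'
python3 plan.py 631 -214 37 -174
```

```text
t: 18.85
eef_pos: [630.7, -218.4, 100.9]
tcp_rot: [-1.57, 0.0, -3.04]
ft_force: [-0.7, 0.3, -0.6]
opening: 0.399
t: 19.05
eef_pos: [629.0, -213.9, 101.7]
tcp_rot: [-1.572, -0.001, -3.033]
ft_force: [1.1, -0.1, -0.7]
opening: 0.397
t 19.1 now [ 629.  -213.9  101.7] rpy [-9.000e+01 -1.000e-01 -1.738e+02] open 0.40 F [ 1.1 -0.1 -0.7]
shift mm [-2.  64.7  0.4] rows 2 each m [-0.001   0.0324  0.0002]
turn deg [0.04 0.21 0.08] rows 1 each [0.04 0.21 0.08]
```

```bash
python3 -m inch '[-0.001,0.0325,0,0,0,0,1,-0.001,0.0325,0,0,0,0,1,0,0,0,0,0,0,1,0,0,0,0,0,0,-0.2,0,0,0,0,0,0,-0.2,0,0,0,0,0,0,-0.2,0,0,0,0,0,0,-0.2,0,0,0,0,0,0,-0.4]'
python3 -m inch '[0,-0.04,0,0,0,0,-0.4,0,-0.04,0,0,0,0,-0.4]'
python3 - <<'E'
from h import *
c=env.read_camera("top");cv2.imwrite("pics/top3.png",c["pixels"])
E
python3 stubs.py; python3 plan.py 453.2 -79.8 120 -196.6
```

```text
t: 19.85
eef_pos: [631.8, -214.4, 38.4]
tcp_rot: [-1.57, 0.001, -3.037]
ft_force: [-0.3, 0.1, 0.2]
opening: 0.638
t: 20.05
eef_pos: [631.1, -214.1, 117.9]
tcp_rot: [-1.572, -0.002, -3.037]
ft_force: [1.0, -0.9, 0.2]
opening: 0.7
t 20.1 now [ 633.7 -215.2  123.3] rpy [ -89.7    0.4 -174. ] open 0.70 F [-0.5  0.3  0.7]
shift mm [ 165.4    1.4 -153.5] rows 6 each m [ 0.0276  0.0002 -0.0256]
turn deg [-0.17 22.61 -0.47] rows 3 each [-0.06  7.54 -0.16]
```

View pics/top3.png

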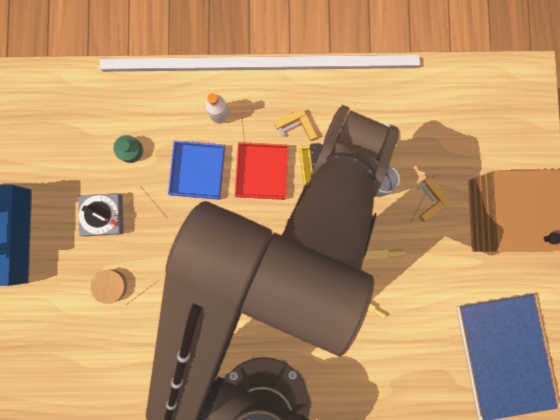

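The forearm hides the remaining pieces, so I'll go over the red one and check with the wrist camera.

```bash
python3 -m inch '[0.0276,0,-0.0256,0,0,0,-0.4,0.0276,0,-0.0256,0,0,0,-0.4,0.0276,0,-0.0256,0,0,0,-0.4,0.0276,0,-0.0256,0,0,0,-0.4,0.0276,0,-0.0256,0,0,0,-0.4,0.0276,0,-0.0256,0,0,0,-0.4,0,0,0,0,7.54,0,-0.4,0,0,0,0,7.54,0,-0.4,0,0,0,0,7.54,0,-0.4,0,0,0,0,0,0,-0.4]'
python3 plan.py 453.2 -79.8 7 -196.6
python3 - <<'E'
from h import *
c=env.read_camera("wrist");cv2.imwrite("pics/w3.png",c["pixels"])
c=env.read_camera("top");cv2.imwrite("pics/top4.png",c["pixels"])
E
```

```text
t: 21.15
eef_pos: [450.8, -78.8, 117.6]
tcp_rot: [-1.571, 0.0, 2.85]
ft_force: [-0.0, 0.2, 0.4]
opening: 0.698
t 21.1 now [450.8 -78.8 117.6] rpy [-90.    0.  163.3] open 0.70 F [-0.   0.2  0.4]
shift mm [ -2.6 110.6   0.3] rows 3 each m [-0.0009  0.0369  0.0001]
turn deg [-0.   -0.13 -0.02] rows 1 each [-0.   -0.13 -0.02]
```

View pics/w3.png

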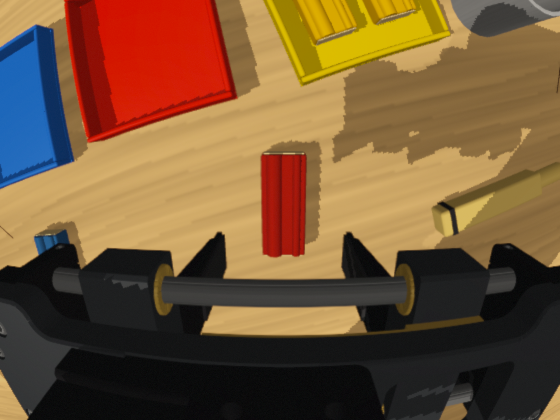

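View pics/top4.png

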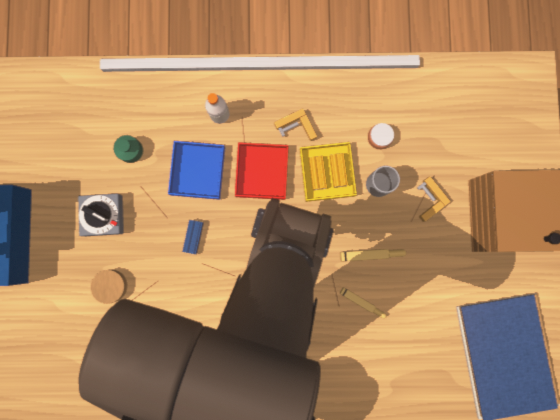

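The wrist view shows the red piece centred at (284,203), and the top view shows both gilt pieces in the yellow tray (320/339,170). I'll pick the red one.

```bash
python3 -m inch '[-0.0009,0.037,0,0,0,0,-0.4,-0.0009,0.037,0,0,0,0,-0.4,-0.0009,0.037,0,0,0,0,-0.4,0,0,0,0,0,0,-0.4,0,0,0,0,0,0,1,0,0,0,0,0,0,1,0,0,0,0,0,0,1,0,0,0,0,0,0,1,0,0,0,0,0,0,1,0,0,0,0,0,0,1]'
python3 -m inch '[0,0,0,0,0,0,1,0,0,0,0,0,0,1,0,-0.038,0,0,0,0,1,0,-0.038,0,0,0,0,1,0,-0.03,0,0,0,0,1,0,0,0,0,0,0,1]'
python3 plan.py 633 -3 105 -184 / 633 -3 20
```

```text
t: 22.25
eef_pos: [453.9, -79.7, 7.8]
tcp_rot: [-1.571, 0.002, 2.852]
ft_force: [-1.4, -0.4, 11.6]
opening: 0.396
t: 22.85
eef_pos: [454.8, -80.0, 116.3]
tcp_rot: [-1.571, 0.007, 2.852]
ft_force: [0.1, -0.0, -1.6]
opening: 0.396
t 22.9 now [454.8 -80.  116.3] rpy [-90.    0.4 163.4] open 0.40 F [ 0.1 -0.  -1.6]
shift mm [-148.7   12.2 -124.7] rows 5 each m [-0.0297  0.0024 -0.0249]
turn deg [ -0.06 -12.6   -0.38] rows 2 each [-0.03 -6.3  -0.19]
shift mm [ 0. 85. -0.] rows 3 each m [ 0.      0.0283 -0.    ]
```

```bash
python3 -m inch '[-0.0297,0.0024,-0.0249,0,0,0,1,-0.0297,0.0024,-0.0249,0,0,0,1,-0.0297,0.0024,-0.0249,0,0,0,1,-0.0297,0.0024,-0.0249,0,0,0,1,-0.0297,0.0024,-0.0249,0,0,0,1,0,0,0,0,-6.3,0,1,0,0,0,0,-6.3,0,1,0,0,0,0,0,0,1,0,0,0,0,0,0,1]'
python3 plan.py 633 -3 20 -184
```

```text
t: 23.75
eef_pos: [631.0, -2.8, 100.1]
tcp_rot: [-1.571, -0.001, 3.068]
ft_force: [-0.0, 0.7, -1.6]
opening: 0.398
t 23.8 now [631.   -2.8 100.1] rpy [-90.   -0.  175.8] open 0.40 F [-0.   0.7 -1.6]
shift mm [-2.1 80.1  0.1] rows 2 each m [-0.001  0.04   0.   ]
turn deg [-0.   -0.2   0.04] rows 1 each [-0.   -0.2   0.04]
```

```bash
python3 -m inch '[-0.001,0.04,0,0,0,0,1,-0.001,0.04,0,0,0,0,1,0,0,0,0,0,0,1,0,0,0,0,0,0,-0.2,0,0,0,0,0,0,-0.2,0,0,0,0,0,0,-0.2,0,0,0,0,0,0,-0.2,0,0,0,0,0,0,-0.4]'
python3 -m inch '[0,-0.04,0,0,0,0,-0.4,0,-0.04,0,0,0,0,-0.4,0,-0.02,0,0,0,0,-0.4]'
python3 stubs.py; python3 plan.py 452.7 187 118 -192
```

```text
t: 24.55
eef_pos: [633.7, -2.9, 21.5]
tcp_rot: [-1.571, 0.001, 3.071]
ft_force: [-0.0, 0.0, -0.5]
opening: 0.642
t: 24.85
eef_pos: [634.3, -2.9, 124.2]
tcp_rot: [-1.571, 0.004, 3.071]
ft_force: [0.6, 0.4, 0.4]
opening: 0.703
[188 235] 156 z 30 c [455.2 198.8] sz [15. 90.] long -13.0 (-180: -193.0) H 109.0
t 24.9 now [635.1  -3.  126.4] rpy [-90.    0.4 176. ] open 0.70 F [ 1.1 -1.4  2.8]
shift mm [ 195.3    7.  -176.8] rows 7 each m [ 0.0279  0.001  -0.0253]
turn deg [ 0.01  7.98 -0.4 ] rows 1 each [ 0.01  7.98 -0.4 ]
```

```bash
python3 -m inch '[0.0279,0.001,-0.0253,0,0,0,-0.4,0.0279,0.001,-0.0253,0,0,0,-0.4,0.0279,0.001,-0.0253,0,0,0,-0.4,0.0279,0.001,-0.0253,0,0,0,-0.4,0.0279,0.001,-0.0253,0,0,0,-0.4,0.0279,0.001,-0.0253,0,0,0,-0.4,0.0279,0.001,-0.0253,0,0,0,-0.4,0,0,0,0,8,0,-0.4,0,0,0,0,0,0,-0.4]'
python3 plan.py 452.7 187 7 -192
python3 - <<'E'
from h import *
c=env.read_camera("wrist");cv2.imwrite("pics/w4.png",c["pixels"])
c=env.read_camera("top");cv2.imwrite("pics/top5.png",c["pixels"])
E
```

```text
t: 25.8
eef_pos: [450.5, 188.1, 113.8]
tcp_rot: [-1.571, 0.0, 2.931]
ft_force: [0.0, 0.6, -0.2]
opening: 0.701
t 25.8 now [450.5 188.1 113.8] rpy [-90.    0.  167.9] open 0.70 F [ 0.   0.6 -0.2]
shift mm [ -2.4 106.8   0.7] rows 3 each m [-0.0008  0.0356  0.0002]
turn deg [ 0.   -0.06 -0.02] rows 1 each [ 0.   -0.06 -0.02]
```

View pics/w4.png

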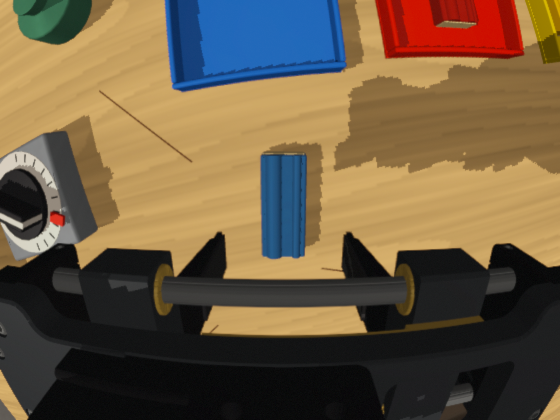

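View pics/top5.png

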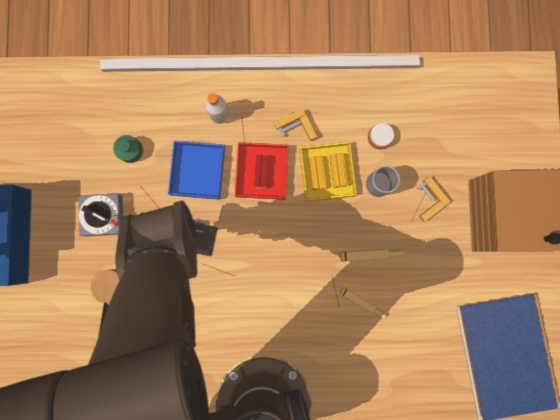

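The red piece is in its tray at (264,171), and the blue piece is centred under the gripper at wrist (284,206).

```bash
python3 -m inch '[-0.0008,0.0355,0,0,0,0,-0.4,-0.0008,0.0355,0,0,0,0,-0.4,-0.0008,0.0355,0,0,0,0,-0.4,0,0,0,0,0,0,-0.4,0,0,0,0,0,0,1,0,0,0,0,0,0,1,0,0,0,0,0,0,1,0,0,0,0,0,0,1,0,0,0,0,0,0,1,0,0,0,0,0,0,1]'
python3 -m inch '[0,0,0,0,0,0,1,0,0,0,0,0,0,1,0,-0.038,0,0,0,0,1,0,-0.038,0,0,0,0,1,0,-0.03,0,0,0,0,1,0,0,0,0,0,0,1]'
python3 plan.py 637 176 105 -186 / 637 176 20
```

```text
t: 26.9
eef_pos: [453.8, 187.1, 8.2]
tcp_rot: [-1.572, 0.002, 2.932]
ft_force: [0.8, -1.6, 10.3]
opening: 0.397
t: 27.5
eef_pos: [454.7, 187.4, 116.9]
tcp_rot: [-1.574, 0.006, 2.932]
ft_force: [0.0, -0.5, -0.6]
opening: 0.4
t 27.5 now [454.7 187.4 116.9] rpy [-90.2   0.3 168. ] open 0.40 F [ 0.  -0.5 -0.6]
shift mm [-180.6   13.   -26.7] rows 5 each m [-0.0361  0.0026 -0.0053]
turn deg [ 0.15 -6.   -0.35] rows 1 each [ 0.15 -6.   -0.35]
shift mm [ 0. 85. -0.] rows 3 each m [ 0.      0.0283 -0.    ]
```

```bash
python3 -m inch '[-0.0361,0.0026,-0.0053,0,0,0,1,-0.0361,0.0026,-0.0053,0,0,0,1,-0.0361,0.0026,-0.0053,0,0,0,1,-0.0361,0.0026,-0.0053,0,0,0,1,-0.0361,0.0026,-0.0053,0,0,0,1,0,0,0,0,-6,0,1,0,0,0,0,0,0,1,0,0,0,0,0,0,1]'
python3 plan.py 637 176 20 -186
```

```text
t: 28.3
eef_pos: [634.5, 175.3, 99.4]
tcp_rot: [-1.57, -0.001, 3.034]
ft_force: [0.2, -0.9, -0.6]
opening: 0.395
t 28.3 now [634.5 175.3  99.4] rpy [-9.000e+01 -1.000e-01  1.738e+02] open 0.39 F [ 0.2 -0.9 -0.6]
shift mm [-2.5 79.4 -1. ] rows 2 each m [-0.0012  0.0397 -0.0005]
turn deg [-0.03 -0.16  0.08] rows 1 each [-0.03 -0.16  0.08]
```

```bash
python3 -m inch '[-0.0012,0.04,0,0,0,0,1,-0.0012,0.04,0,0,0,0,1,0,0,0,0,0,0,1,0,0,0,0,0,0,-0.2,0,0,0,0,0,0,-0.2,0,0,0,0,0,0,-0.2,0,0,0,0,0,0,-0.2,0,0,0,0,0,0,-0.4]'
cat > log.py <<'E'
from h import *
import json
s=env.state();json.dump([list(map(float,s["joints"])),list(map(float,s["eef_pos"])),list(map(float,s["tcp_rot"]))],open("log.jsonl","a"));open("log.jsonl","a").write("\n")
print(np.round(s["joints"],3),np.round(s["eef_pos"],1),np.round(s["tcp_rot"],3))
E
python3 log.py
python3 -m inch '[0,-0.04,0,0,0,0,-0.4,0,-0.04,0,0,0,0,-0.4,0,-0.04,0,0,0,0,-0.4,0,0,0,0,0,0,-0.4,0,0,0,0,0,0,-0.4]'
python3 log.py;python3 plan.py 480 -290 140
python3 - <<'E'
from h import *
c=env.read_camera("wrist");p=-c["R"].T@np.ravel(c["t"]);s=env.state()
from scipy.spatial.transform import Rotation as Ro
R=Ro.from_euler("xyz",s["tcp_rot"]).as_matrix();print("cam in tool",R.T@(p-s["eef_pos"]))
c=env.read_camera("top");cv2.imwrite("pics/top6.png",c["pixels"])
E
```

```text
t: 29.1
eef_pos: [638.0, 175.1, 21.0]
tcp_rot: [-1.571, 0.001, 3.036]
ft_force: [-0.0, -0.4, -1.7]
opening: 0.641
[ 0.168  0.764  1.617 -0.     0.759  1.844] [638.  175.1  21. ] [-1.571e+00  1.000e-03  3.036e+00]
t: 29.6
eef_pos: [637.9, 175.1, 141.2]
tcp_rot: [-1.571, 0.002, 3.036]
ft_force: [-0.4, 0.2, -0.6]
opening: 0.696
[ 0.168  0.615  1.54  -0.     0.984  1.844] [637.9 175.1 141.2] [-1.571e+00  2.000e-03  3.036e+00]
t 29.6 now [637.9 175.1 141.2] rpy [-9.00e+01  1.00e-01  1.74e+02] open 0.70 F [-0.4  0.2 -0.6]
shift mm [108.2   0.7 479.1] rows 12 each m [0.009  0.0001 0.0399]
cam in tool [-7.25511390e+01 -1.72199554e+02 -2.30186892e-02]
```

View pics/top6.png

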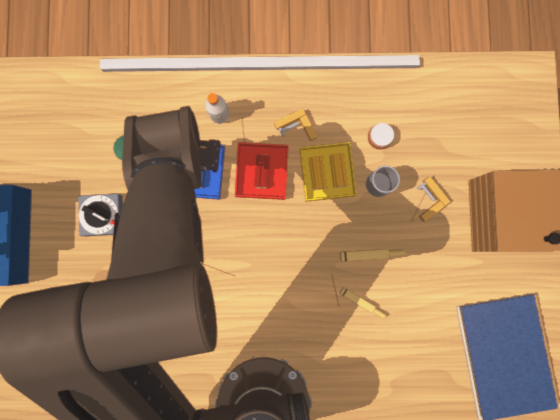

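All four offcuts appear placed, with blue hidden under the gripper. Now I'll measure the stick and cup precisely.

```bash
python3 - <<'E'
from h import *
c=env.read_camera("top");W=cloud(c)
def box(x0,x1,y0,y1,z0,z1):return (W[...,0]>x0)&(W[...,0]<x1)&(W[...,1]>y0)&(W[...,1]<y1)&(W[...,2]>z0)&(W[...,2]<z1)
m=box(350,450,-420,-190,11,60).astype(np.uint8)
P=W[m>0];r=cv2.minAreaRect(P[:,:2].astype(np.float32));print("stick",r,"z",np.percentile(P[:,2],[5,50,95]))
print("y range",np.percentile(P[:,1],[0,1,99,100]))
h=P[(P[:,1]>-335)]
print("handle fit",np.polyfit(h[:,1],h[:,0],1), cv2.minAreaRect(h[:,:2].astype(np.float32)))
m=box(540,640,-380,-280,85,115);Q=W[m]
print("cup rim",cv2.minEnclosingCircle(Q[:,:2].astype(np.float32)),np.median(Q[:,2]),len(Q), Q[:,:2].min(0),Q[:,:2].max(0))
s=env.read_camera("scene");print(proj(s,[398,-306,26]),proj(s,[592,-327,100]))
zoom(s,180,200,300,320,5,"s6.png")
E
python3 plan.py 420 -290 300 / 420 -290 250 -87
```

```text
stick ((398.2178955078125, -304.7890319824219), (26.110015869140625, 178.55775451660156), 2.6926140785217285) z [18.60146792 25.28448438 29.99706669]
y range [-393.95670587 -390.43504649 -216.63615261 -215.34638123]
handle fit [-4.80797829e-02  3.83738276e+02] ((396.82513427734375, -275.17425537109375), (26.110015869140625, 119.26275634765625), 2.6926140785217285)
cup rim ((593.6995849609375, -328.1562805175781), 36.59638977050781) 98.54612411874547 197 [ 557.73670386 -363.62104561] [ 626.93302916 -291.78402261]
[212.47841153 250.67810903] [258.81878121 271.91689101]
t 29.8 now [637.2 174.9 138.7] rpy [-9.00e+01 -1.00e-01  1.74e+02] open 0.70 F [ 0.3  0.5 -0.2]
shift mm [ 167.6 -160.6  485.3] rows 13 each m [ 0.0129 -0.0124  0.0373]
shift mm [-0.1 50.  -0. ] rows 2 each m [-0.0001  0.025  -0.    ]
turn deg [ 7.000e-02 -9.902e+01  1.200e-01] rows 12 each [ 0.01 -8.25  0.01]
```

View pics/s6.png

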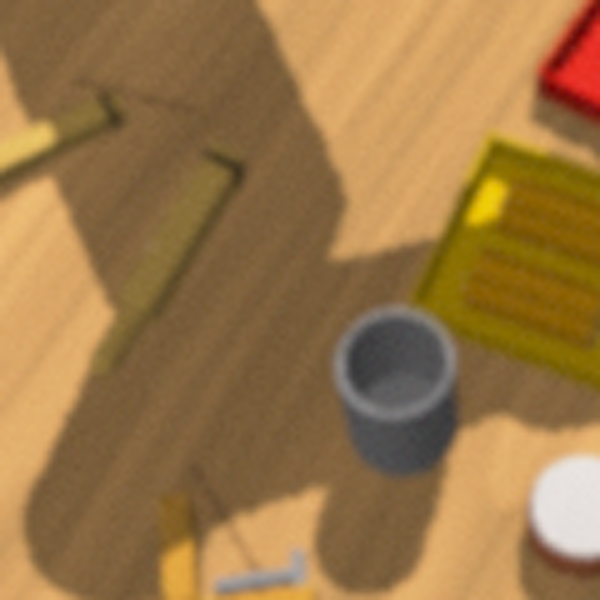

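The scene view shows the open cup at (395,360) and the stick lying free at (170,260). Moving above the stick.

```bash
python3 -m inch '[0.0129,-0.0124,0.0373,0,0,0,-0.4,0.0129,-0.0124,0.0373,0,0,0,-0.4,0.0129,-0.0124,0.0373,0,0,0,-0.4,0.0129,-0.0124,0.0373,0,0,0,-0.4,0.0129,-0.0124,0.0373,0,0,0,-0.4,0.0129,-0.0124,0.0373,0,0,0,-0.4,0.0129,-0.0124,0.0373,0,0,0,-0.4,0.0129,-0.0124,0.0373,0,0,0,-0.4,0.0129,-0.0124,0.0373,0,0,0,-0.4,0.0129,-0.0124,0.0373,0,0,0,-0.4]'
python3 -m inch '[0.0129,-0.0124,0.0373,0,0,0,-0.4,0.0129,-0.0124,0.0373,0,0,0,-0.4,0.0129,-0.0124,0.0373,0,0,0,-0.4,0,0,0,0,-8.25,0,-0.4,0,0,0,0,-8.25,0,-0.4,0,0,0,0,-8.25,0,-0.4,0,0,0,0,-8.25,0,-0.4,0,0,0,0,-8.25,0,-0.4,0,0,0,0,-8.25,0,-0.4,0,0,0,0,-8.25,0,-0.4]'
python3 -m inch '[0,0,0,0,-8.25,0,-0.4,0,0,0,0,-8.25,0,-0.4,0,0,0,0,-8.25,0,-0.4,0,0,0,0,-8.25,0,-0.4,0,0,0,0,-8.25,0,-0.4,0,0,0,0,0,0,-0.4]'
python3 log.py; python3 plan.py 399.5 -327.5 120 -87.25 
python3 - <<'E'
from h import *
c=env.read_camera("top");cv2.imwrite("pics/top7.png",c["pixels"])
E
```

```text
t: 30.8
eef_pos: [469.3, -183.6, 263.8]
tcp_rot: [-1.571, -0.001, 3.037]
ft_force: [0.4, 0.0, -0.3]
opening: 0.701
t: 31.8
eef_pos: [420.0, -289.5, 300.4]
tcp_rot: [-1.573, 0.0, -2.233]
ft_force: [0.1, -0.3, -0.2]
opening: 0.701
t: 32.4
eef_pos: [420.0, -289.5, 300.5]
tcp_rot: [-1.572, 0.001, -1.517]
ft_force: [-0.5, 0.5, -0.1]
opening: 0.699
[-0.733  0.243  1.711 -0.     1.189 -0.787] [ 420.  -289.5  300.5] [-1.572e+00  1.000e-03 -1.517e+00]
t 32.4 now [ 420.  -289.5  300.5] rpy [-90.1   0.1 -86.9] open 0.70 F [-0.5  0.5 -0.1]
shift mm [ 37.  180.5 -22.3] rows 5 each m [ 0.0074  0.0361 -0.0045]
turn deg [ 0.07  0.35 -0.06] rows 1 each [ 0.07  0.35 -0.06]
```

View pics/top7.png

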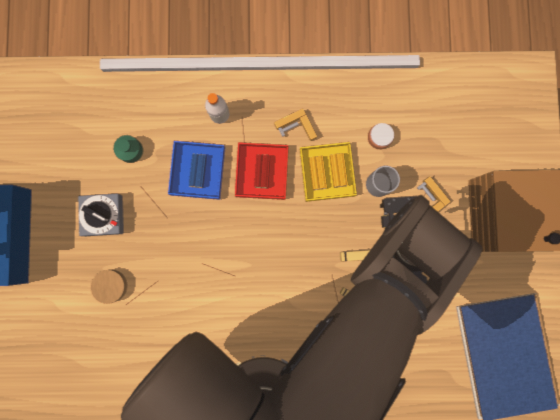

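All four offcuts are in their trays: blue (200,170), red (264,171), gilt (320,170) and (338,170). Before gripping the stick I'll test the tilt needed to stand it up, in free air.

```bash
python3 -m inch '[0,0,0,0,0,-8,-0.4,0,0,0,0,0,-8,-0.4,0,0,0,0,0,-8,-0.4,0,0,0,0,0,-8,-0.4]'; python3 log.py
python3 -m inch '[0,0,0,0,0,-8,-0.4,0,0,0,0,0,-8,-0.4,0,0,0,0,0,-8,-0.4,0,0,0,0,0,-8,-0.4,0,0,0,0,0,0,-0.4]'; python3 log.py
```

```text
t: 32.85
eef_pos: [420.5, -289.4, 301.8]
tcp_rot: [-1.565, -0.564, -1.525]
ft_force: [-1.1, -1.6, -0.0]
opening: 0.7
[-0.488  0.168  1.929 -0.658  0.844 -0.139] [ 420.5 -289.4  301.8] [-1.565 -0.564 -1.525]
t: 33.35
eef_pos: [439.1, -257.9, 352.8]
tcp_rot: [-1.622, -0.967, -1.525]
ft_force: [0.3, -0.5, -0.7]
opening: 0.704
[-0.226  0.208  1.951 -1.134  1.097  0.381] [ 439.1 -257.9  352.8] [-1.622 -0.967 -1.525]
```

Tilting this way drives j4 to its lower limit of -1.13. Standing the stick up needs positive j4, so I'll grasp half a turn about and stand it with the tool pointing left of radial. First I'll undo the tilt.

```bash
python3 -m inch '[0,0,0,0,0,8,-0.4,0,0,0,0,0,8,-0.4,0,0,0,0,0,8,-0.4,0,0,0,0,0,8,-0.4,0,0,0,0,0,8,-0.4,0,0,0,0,0,8,-0.4,0,0,0,0,0,0,-0.4]'; python3 log.py;python3 plan.py 430 -280 300 -87
```

```text
t: 34.05
eef_pos: [436.9, -262.3, 351.0]
tcp_rot: [-1.604, -0.126, -1.57]
ft_force: [-0.8, -0.7, -0.4]
opening: 0.698
[-0.605  0.192  1.651 -0.128  1.256 -0.566] [ 436.9 -262.3  351. ] [-1.604 -0.126 -1.57 ]
t 34.0 now [ 436.9 -262.3  351. ] rpy [-91.9  -7.2 -90. ] open 0.70 F [-0.8 -0.7 -0.4]
shift mm [11.1 53.  -5.1] rows 2 each m [ 0.0056  0.0265 -0.0026]
turn deg [ 2.06 -3.09  7.15] rows 1 each [ 2.06 -3.09  7.15]
```

```bash
python3 -m inch '[0,0,0,2.06,-3.1,7.15,-0.4,0,0,0,0,8.2,0,-0.4,0,0,0,0,8.2,0,-0.4,0,0,0,0,8.2,0,-0.4,0,0,0,0,8.2,0,-0.4,0,0,0,0,8.2,0,-0.4,0,0,0,0,8.2,0,-0.4,0,0,0,0,8.2,0,-0.4,0,0,0,0,8.2,0,-0.4,0,0,0,0,8.2,0,-0.4]'
python3 -m inch '[0,0,0,0,8.2,0,-0.4,0,0,0,0,8.2,0,-0.4,0,0,0,0,8.2,0,-0.4,0,0,0,0,8.2,0,-0.4,0,0,0,0,8.2,0,-0.4,0,0,0,0,8.2,0,-0.4,0,0,0,0,8.2,0,-0.4,0,0,0,0,8.2,0,-0.4,0,0,0,0,8.2,0,-0.4,0,0,0,0,8.2,0,-0.4]'
python3 -m inch '[0,0,0,0,8.2,0,-0.4,0,0,0,0,8.2,0,-0.4,0,0,0,0,8.2,0,-0.4,0,0,0,0,0,0,-0.4]'
python3 log.py;python3 plan.py 399.5 -327.5 120 92.75
```

```text
t: 35.05
eef_pos: [436.6, -259.8, 350.5]
tcp_rot: [-1.567, -0.005, -2.808]
ft_force: [-0.7, -1.2, -0.7]
opening: 0.699
t: 36.05
eef_pos: [436.6, -259.8, 350.5]
tcp_rot: [-1.566, 0.003, 2.044]
ft_force: [-0.3, -0.7, 0.5]
opening: 0.701
t: 36.45
eef_pos: [436.7, -259.7, 350.7]
tcp_rot: [-1.568, 0.005, 1.619]
ft_force: [0.1, 0.2, 0.4]
opening: 0.702
[-0.664  0.203  1.632 -0.006  1.306  2.431] [ 436.7 -259.7  350.7] [-1.568  0.005  1.619]
t 36.5 now [ 436.7 -259.7  350.7] rpy [-89.8   0.3  92.7] open 0.70 F [0.1 0.2 0.4]
shift mm [-64.9 231.1  39.6] rows 6 each m [-0.0108  0.0385  0.0066]
turn deg [-0.18 -0.   -0.26] rows 1 each [-0.18 -0.   -0.26]
```

```bash
python3 -m inch '[-0.0108,0.0385,0.0066,0,0,0,-0.4,-0.0108,0.0385,0.0066,0,0,0,-0.4,-0.0108,0.0385,0.0066,0,0,0,-0.4,-0.0108,0.0385,0.0066,0,0,0,-0.4,-0.0108,0.0385,0.0066,0,0,0,-0.4,-0.0108,0.0385,0.0066,-0.2,0,-0.2,-0.4,0,0,0,0,0,0,-0.4,0,0,0,0,0,0,-0.4]'
python3 log.py;python3 plan.py 399.5 -327.5 6 92.75
python3 - <<'E'
from h import *
c=env.read_camera("wrist");cv2.imwrite("pics/w8.png",c["pixels"])
E
```

```text
t: 37.25
eef_pos: [400.6, -326.9, 121.0]
tcp_rot: [-1.572, -0.001, 1.625]
ft_force: [0.8, 0.3, 0.4]
opening: 0.702
[-8.130e-01  4.640e-01  1.922e+00  2.000e-03  7.560e-01  2.273e+00] [ 400.6 -326.9  121. ] [-1.572e+00 -1.000e-03  1.625e+00]
t 37.2 now [ 400.6 -326.9  121. ] rpy [-90.   -0.1  93.1] open 0.70 F [0.8 0.3 0.4]
shift mm [ -0.7 115.    1.2] rows 3 each m [-0.0002  0.0383  0.0004]
turn deg [0.04 0.35 0.08] rows 1 each [0.04 0.35 0.08]
```

View pics/w8.png

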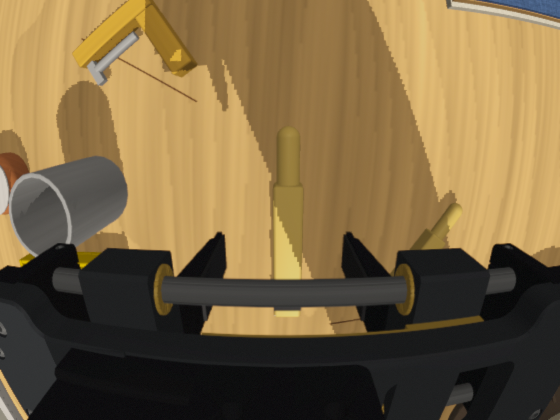

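The stick at column ~288 lies between the fingers (mid 283), tip towards the camera. I'll descend and grip.

```bash
python3 -m inch '[0,0.0385,0.0004,0,0.3,0,-0.4,0,0.0385,0.0004,0,0,0,-0.4,0,0.038,0.0004,0,0,0,-0.4,0,0,0,0,0,0,-0.4,0,0,0,0,0,0,1,0,0,0,0,0,0,1,0,0,0,0,0,0,1,0,0,0,0,0,0,1,0,0,0,0,0,0,1,0,0,0,0,0,0,1]'
python3 -m inch '[0,0,0,0,0,0,1,0,0,0,0,0,0,1,0,0,0,0,0,0,1]'; python3 log.py
python3 plan.py 399.5 -327 300 / 500 -250 300 -150
```

```text
t: 38.3
eef_pos: [399.7, -327.1, 6.1]
tcp_rot: [-1.573, -0.001, 1.618]
ft_force: [-0.5, 0.7, 9.1]
opening: 0.276
t: 38.6
eef_pos: [399.7, -327.1, 6.1]
tcp_rot: [-1.573, -0.001, 1.618]
ft_force: [-0.9, 0.6, 7.5]
opening: 0.27
[-0.815  0.656  1.999  0.005  0.485  2.275] [ 399.7 -327.1    6.1] [-1.573e+00 -1.000e-03  1.618e+00]
t 38.6 now [ 399.7 -327.1    6.1] rpy [-90.1  -0.1  92.7] open 0.27 F [-0.9  0.6  7.5]
shift mm [   0.4 -293.9   -0.4] rows 7 each m [ 0.0001 -0.042  -0.0001]
shift mm [  72.2    0.3 -104. ] rows 4 each m [ 0.018   0.0001 -0.026 ]
turn deg [ 1.3000e-01 -1.1729e+02 -8.0000e-02] rows 14 each [ 0.01 -8.38 -0.01]
```

```bash
python3 -m inch '[0,-0.03,0,0,0,0,1,0,-0.04,0,0,0,0,1,0,-0.04,0,0,0,0,1,0,-0.04,0,0,0,0,1,0,-0.04,0,0,0,0,1,0,-0.04,0,0,0,0,1,0,-0.04,0,0,0,0,1,0,-0.03,0,0,0,0,1,0.018,0,-0.026,0,0,0,1,0.018,0,-0.026,0,0,0,1]'
python3 -m inch '[0.018,0,-0.026,0,0,0,1,0.018,0,-0.026,0,0,0,1,0,0,0,0,-8.4,0,1,0,0,0,0,-8.4,0,1,0,0,0,0,-8.4,0,1,0,0,0,0,-8.4,0,1,0,0,0,0,-8.4,0,1,0,0,0,0,-8.4,0,1,0,0,0,0,-8.4,0,1,0,0,0,0,-8.4,0,1]'
python3 -m inch '[0,0,0,0,-8.4,0,1,0,0,0,0,-8.4,0,1,0,0,0,0,-8.4,0,1,0,0,0,0,-8.4,0,1,0,0,0,0,-8.4,0,1,0,0,0,0,-8.4,0,1,0,0,0,0,0,0,1]'
python3 log.py;python3 plan.py
python3 - <<'E'
from h import *
c=env.read_camera("wrist");cv2.imwrite("pics/w9.png",c["pixels"])
E
```

```text
t: 39.6
eef_pos: [449.6, -288.8, 306.8]
tcp_rot: [-1.574, -0.0, 1.616]
ft_force: [0.3, -0.6, -1.1]
opening: 0.274
t: 40.6
eef_pos: [499.4, -250.4, 305.7]
tcp_rot: [-1.573, 0.0, 2.797]
ft_force: [1.4, -0.5, -1.5]
opening: 0.269
t: 41.3
eef_pos: [499.4, -250.4, 305.7]
tcp_rot: [-1.572, 0.002, -2.61]
ft_force: [0.8, -0.2, -1.1]
opening: 0.272
[-0.584  0.314  1.595  0.002  1.232  0.455] [ 499.4 -250.4  305.7] [-1.572e+00  2.000e-03 -2.610e+00]
t 41.3 now [ 499.4 -250.4  305.7] rpy [-9.010e+01  1.000e-01 -1.496e+02] open 0.27 F [ 0.8 -0.2 -1.1]
```

View pics/w9.png

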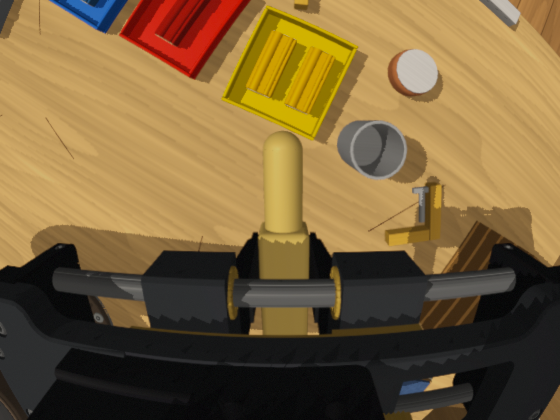

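The stick is held with its tip towards the camera at (283,150). Now I'll tilt it upright.

```bash
python3 -m inch '[0,0,0,0,0,7.5,1,0,0,0,0,0,7.5,1,0,0,0,0,0,7.5,1,0,0,0,0,0,7.5,1]';python3 log.py
python3 -m inch '[0,0,0,0,0,7.5,1,0,0,0,0,0,7.5,1,0,0,0,0,0,7.5,1,0,0,0,0,0,7.5,1]';python3 log.py
```

```text
t: 41.75
eef_pos: [499.6, -250.7, 306.6]
tcp_rot: [-1.571, 0.531, -2.618]
ft_force: [0.2, -0.0, -1.2]
opening: 0.273
[-0.832  0.25   1.789  0.602  1.064 -0.074] [ 499.6 -250.7  306.6] [-1.571  0.531 -2.618]
t: 42.15
eef_pos: [499.4, -251.1, 306.6]
tcp_rot: [-1.575, 1.055, -2.621]
ft_force: [-0.5, -0.4, -1.1]
opening: 0.269
[-1.037  0.338  1.975  1.179  1.226 -0.668] [ 499.4 -251.1  306.6] [-1.575  1.055 -2.621]
```

```bash
python3 -m inch '[0,0,0,0,0,7.2,1,0,0,0,0,0,7.2,1,0,0,0,0,0,7.2,1,0,0,0,0,0,7.2,1,0,0,0,0,0,0,1,0,0,0,0,0,0,1]';python3 log.py
cat > tool.py <<'E'
from h import *
from scipy.spatial.transform import Rotation as Ro
import sys
s=env.state();R=Ro.from_euler("xyz",s["tcp_rot"]).as_matrix();p=np.array(s["eef_pos"])
print("t %.1f"%s["t"],"TCP",np.round(p,1),"open %.3f"%s["opening"],"F",np.round(s["ft_force"],1))
print("tool x,y,z cols\n",np.round(R,3))
g=p-R[:,1]*18.8
print("grasp pt",np.round(g,1),"butt est",np.round(g+R[:,0]*112,1))
if len(sys.argv)>3:
    d=R.T@(np.array(list(map(float,sys.argv[1:4])))-g);print("shift tool mm",np.round(d,1), "norm %.0f"%np.linalg.norm(d))
    # correction to make tool x exactly down
    ax=np.cross(R[:,0],[0,0,-1]);a=np.arcsin(np.linalg.norm(ax));print("upright turn deg",np.round(np.degrees(R.T@ax),2))
E
python3 tool.py 593 -328 300
python3 - <<'E'
from h import *
c=env.read_camera("scene");cv2.imwrite("pics/s10.png",c["pixels"])
c=env.read_camera("wrist");cv2.imwrite("pics/w10.png",c["pixels"])
E
```

```text
t: 42.75
eef_pos: [499.7, -250.7, 305.3]
tcp_rot: [-1.762, 1.548, -2.804]
ft_force: [-0.6, 0.5, -0.6]
opening: 0.272
[-1.112  0.558  2.096  1.498  1.584 -1.08 ] [ 499.7 -250.7  305.3] [-1.762  1.548 -2.804]
t 42.8 TCP [ 499.7 -250.7  305.3] open 0.272 F [-0.6  0.5 -0.6]
tool x,y,z cols
 [[-0.021  0.863  0.505]
 [-0.008  0.505 -0.863]
 [-1.    -0.022 -0.004]]
grasp pt [ 483.5 -260.2  305.7] butt est [ 481.1 -261.1  193.7]
shift tool mm [  3.8  60.4 113.8] norm 129
upright turn deg [ 0.   -0.25  1.27]
```

View pics/s10.png

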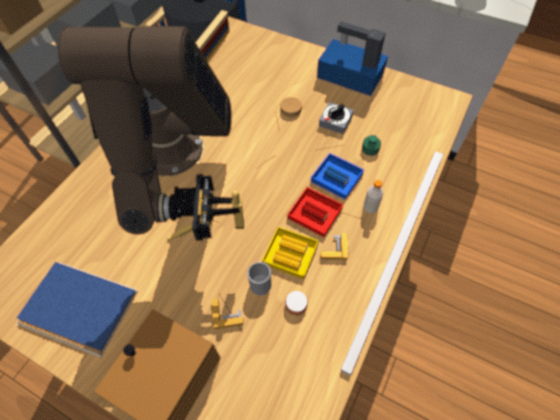

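View pics/w10.png

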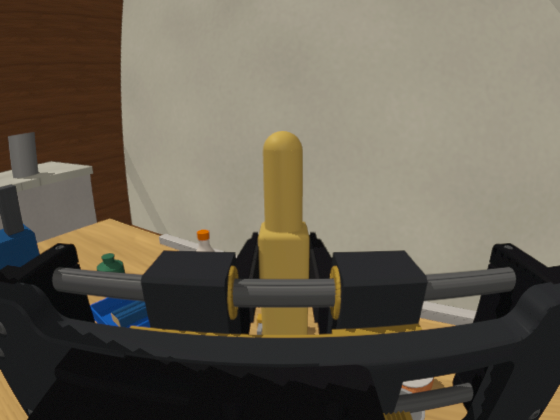

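Scene and wrist views confirm the stick is held upright, tip up. Next I'll move over the cup.

```bash
python3 -m inch '[0.001,0.015,0.0284,0,0,1.3,1,0.001,0.015,0.0284,0,0,0,1,0.001,0.015,0.0284,0,0,0,1,0.001,0.015,0.0284,0,0,0,1,0,0,0,0,0,0,1,0,0,0,0,0,0,1]';python3 log.py; python3 tool.py 593 -328 240
python3 - <<'E'
from h import *
c=env.read_camera("top");cv2.imwrite("pics/top10.png",c["pixels"])
W=cloud(c)
m=(W[...,2]>320)&(W[...,2]<420)&(abs(W[...,0]-593)<60)&(abs(W[...,1]+328)<60)
P=W[m];print(len(P))
if len(P):print(P.mean(0),P[P[:,2]>P[:,2].max()-25].mean(0),P[:,2].max())
s=env.read_camera("scene");cv2.imwrite("pics/s11.png",s["pixels"])
E
```

```text
t: 43.45
eef_pos: [608.9, -317.5, 302.7]
tcp_rot: [1.316, 1.568, 0.276]
ft_force: [0.6, 0.2, -0.8]
opening: 0.275
[-0.994  0.679  1.805  1.609  1.545 -0.914] [ 608.9 -317.5  302.7] [1.316 1.568 0.276]
t 43.5 TCP [ 608.9 -317.5  302.7] open 0.275 F [ 0.6  0.2 -0.8]
tool x,y,z cols
 [[ 0.003  0.863  0.506]
 [ 0.001  0.506 -0.863]
 [-1.     0.003  0.001]]
grasp pt [ 592.6 -327.1  302.7] butt est [ 592.9 -327.   190.7]
shift tool mm [62.7 -0.3  1. ] norm 63
upright turn deg [-0.    0.04 -0.15]
247
[ 578.37866336 -341.63838285  344.72249283] [ 602.33734932 -319.17485286  364.87644705] 375.8439205688478
```

View pics/top10.png

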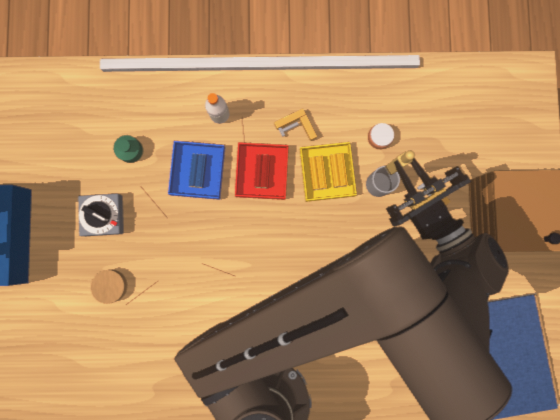

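View pics/s11.png

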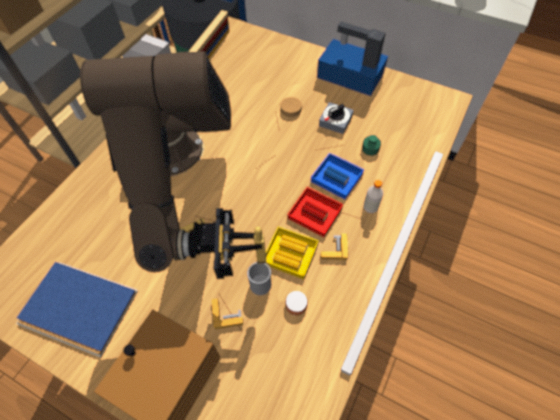

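The camera places the stick axis about 12 mm ahead of my estimate: the stick was gripped 7 mm behind the TCP, not 18.8 mm. I'll correct for that, and check the clearance to the brown box before lowering.

```bash
sed -i 's/R\[:,1\]\*18.8/R[:,1]*7.0/' tool.py
python3 -m inch '[0,-0.012,0.0015,0,0,0,1,0,0,0,0,0,0,1,0,0,0,0,0,0,1]'; python3 tool.py 593.5 -328 130
python3 - <<'E'
from h import *
c=env.read_camera("top");W=cloud(c)
m=(W[...,2]>320)&(W[...,2]<420)&(abs(W[...,0]-593)<60)&(abs(W[...,1]+328)<60)
P=W[m];print(P[P[:,2]>P[:,2].max()-25].mean(0),P[:,2].max())
for (u,v) in [(440,220),(452,236),(470,245),(485,265),(500,265),(460,300),(450,265),(480,340),(472,200),(475,240),(490,248),(520,252),(475,175),(507,260)]:
    print(u,v,np.round(W[v,u]))
E
```

```text
t: 43.85
eef_pos: [598.5, -326.2, 301.9]
tcp_rot: [1.674, 1.567, 0.631]
ft_force: [0.4, 0.1, -0.9]
opening: 0.27
t 43.9 TCP [ 598.5 -326.2  301.9] open 0.270 F [ 0.4  0.1 -0.9]
tool x,y,z cols
 [[ 0.003  0.864  0.504]
 [ 0.002  0.504 -0.864]
 [-1.     0.004 -0.   ]]
grasp pt [ 592.5 -329.8  301.8] butt est [ 592.8 -329.5  189.8]
shift tool mm [171.9   1.1  -1. ] norm 172
upright turn deg [ 0.   -0.02 -0.21]
[ 592.28471471 -327.72042108  363.4700423 ] 372.1196640989479
440 220 [ 470. -388.  330.]
452 236 [ 436. -409.  337.]
470 245 [ 417. -445.  340.]
485 265 [ 378. -439.  422.]
500 265 [ 376. -491.  370.]
460 300 [ 332. -325.  596.]
450 265 [ 379. -379.  404.]
480 340 [ 289. -316.  687.]
472 200 [ 543. -581.   21.]
475 240 [ 427. -461.  326.]
490 248 [ 410. -478.  359.]
520 252 [ 398. -716.   -1.]
475 175 [ 615. -601.    1.]
507 260 [ 385. -524.  331.]
```

```bash
python3 -m inch '[0.03,0,0,0,0,0,1,0.03,0,0,0,0,0,1,0.025,0,0,0,0,0,1,0,0,0,0,0,0,1,0,0,0,0,0,0,1]'; python3 log.py; python3 tool.py 593 -328 130
python3 - <<'E'
from h import *
s=env.read_camera("scene");zoom(s,120,170,330,330,3.5,"s12.png")
c=env.read_camera("top");W=cloud(c)
m=(W[...,2]>240)&(W[...,2]<320)&(abs(W[...,0]-593)<60)&(abs(W[...,1]+328)<60)
P=W[m];print(P[P[:,2]>P[:,2].max()-25].mean(0),P[:,2].max())
E
```

```text
t: 44.4
eef_pos: [599.5, -325.6, 217.1]
tcp_rot: [1.813, 1.566, 0.771]
ft_force: [0.2, -0.4, -1.4]
opening: 0.274
[-1.015  0.818  1.828  1.596  1.562 -1.075] [ 599.5 -325.6  217.1] [1.813 1.566 0.771]
t 44.4 TCP [ 599.5 -325.6  217.1] open 0.274 F [ 0.2 -0.4 -1.4]
tool x,y,z cols
 [[ 0.003  0.863  0.505]
 [ 0.003  0.505 -0.863]
 [-1.     0.004 -0.001]]
grasp pt [ 593.4 -329.1  217. ] butt est [ 593.8 -328.8  105. ]
shift tool mm [87.  -0.2 -1.1] norm 87
upright turn deg [-0.   -0.06 -0.25]
[ 593.18501646 -327.07985302  278.74614408] 286.73833345545785
```

View pics/s12.png

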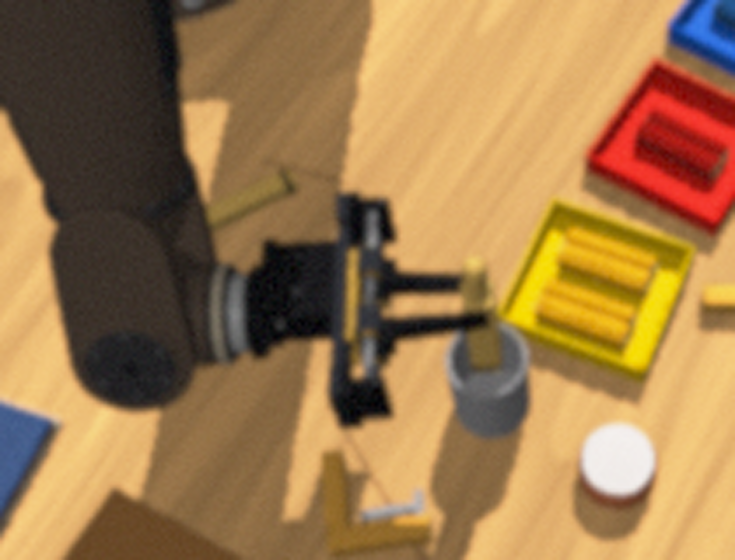

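The stick stands centred over the cup (490,370), so I'll lower it.

```bash
python3 -m inch '[0.025,0,0,0,0,0,1,0.025,0,0,0,0,0,1,0.02,0,0,0,0,0,1,0,0,0,0,0,0,1]'; python3 -m inch '[0.014,0,0,0,0,0,1,0,0,0,0,0,0,1,0,0,0,0,0,0,1]'; python3 log.py; python3 tool.py 593 -328 120
```

```text
t: 44.9
eef_pos: [599.6, -325.2, 145.9]
tcp_rot: [2.023, 1.567, 0.982]
ft_force: [0.8, 0.7, -1.1]
opening: 0.272
t: 45.2
eef_pos: [599.7, -325.4, 133.4]
tcp_rot: [1.492, 1.567, 0.45]
ft_force: [-0.1, 0.6, -0.9]
opening: 0.271
[-1.015  0.962  1.82   1.597  1.565 -1.212] [ 599.7 -325.4  133.4] [1.492 1.567 0.45 ]
t 45.2 TCP [ 599.7 -325.4  133.4] open 0.271 F [-0.1  0.6 -0.9]
tool x,y,z cols
 [[ 0.004  0.863  0.505]
 [ 0.002  0.505 -0.863]
 [-1.     0.004  0.   ]]
grasp pt [ 593.7 -328.9  133.4] butt est [ 594.1 -328.7   21.4]
shift tool mm [13.4 -0.2 -1.1] norm 13
upright turn deg [-0.    0.02 -0.24]
```

```bash
python3 -m inch '[0.008,0,0,0,0,0,1,0,0,0,0,0,0,1,0,0,0,0,0,0,0.2,0,0,0,0,0,0,-0.2,0,0,0,0,0,0,-1,0,0,0,0,0,0,-1,0,0,0,0,0,0,-1,0,0,0,0,0,0,-1,0,0,0,0,0,0,-1,0,0,0,0,0,0,-1]'
python3 -m inch '[0,0,0,0,0,0,-1,0,0,0,0,0,0,-1]'
python3 - <<'E'
from h import *
c=env.read_camera("wrist");cv2.imwrite("pics/w13.png",c["pixels"])
s=env.read_camera("scene");zoom(s,120,170,330,330,3.5,"s13.png")
E
```

```text
t: 46.2
eef_pos: [599.7, -325.2, 124.7]
tcp_rot: [1.658, 1.567, 0.617]
ft_force: [0.0, 0.2, 0.2]
opening: 0.886
t: 46.4
eef_pos: [599.7, -325.2, 124.7]
tcp_rot: [1.676, 1.567, 0.635]
ft_force: [0.9, 0.4, 1.0]
opening: 0.994
```

View pics/w13.png

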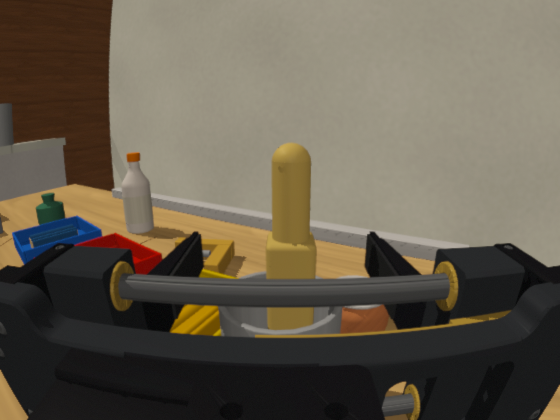

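View pics/s13.png

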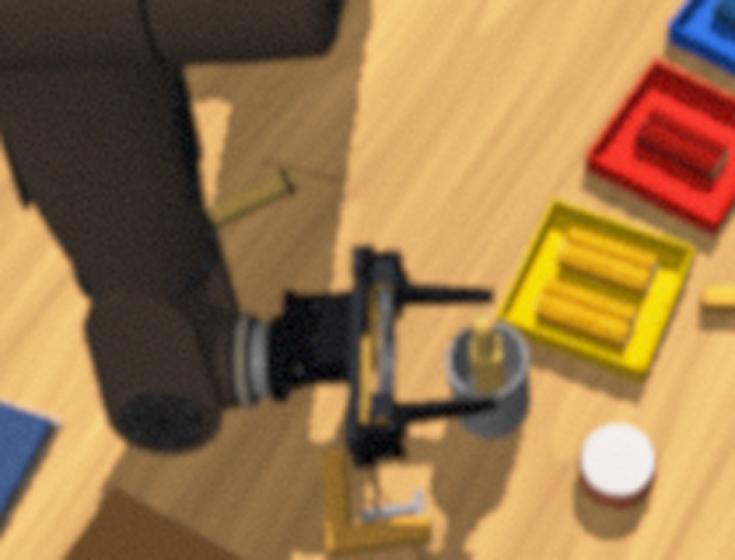

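The stick stands free in the cup between the open fingers, leaning only slightly. I'll back straight off.

```bash
python3 -m inch '[0,-0.02,0,0,0,0,-1,0,-0.025,0,0,0,0,-1,0,-0.03,0,0,0,0,-1,0,-0.03,0,0,0,0,-1,-0.02,-0.03,0,0,0,0,-1,-0.03,-0.02,0,0,0,0,-1,-0.03,0,0,0,0,0,-1,-0.03,0,0,0,0,0,-1,0,0,0,0,0,0,-1]';python3 log.py
python3 - <<'E'
from dial import *
c=dial()
cv2.imwrite("pics/top14.png",c["pixels"])
W=cloud(c)
m=(W[...,2]>110)&(W[...,2]<200)&(abs(W[...,0]-593)<60)&(abs(W[...,1]+328)<50)
P=W[m];print("stick top",P[P[:,2]>P[:,2].max()-15].mean(0),P[:,2].max())
for n,x0,x1,y0,y1 in [("yellow",560,700,-255,-115),("red",565,700,-70,65),("blue",570,705,110,243)]:
    h=cv2.cvtColor(c["pixels"],cv2.COLOR_BGR2HSV)
    m=((W[...,2]>20)&(W[...,2]<50)&(W[...,0]>x0+12)&(W[...,0]<x1-8)&(W[...,1]>y0+8)&(W[...,1]<y1-8)).astype(np.uint8)
    k,l,st,ce=cv2.connectedComponentsWithStats(m)
    for i in range(1,k):
        if st[i,4]>80:
            q=W[l==i];print(n,np.round(cv2.minAreaRect(q[:,:2].astype(np.float32))[0]),np.round(cv2.minAreaRect(q[:,:2].astype(np.float32))[1]),st[i,4],"z",np.percentile(q[:,2],95))
s=env.read_camera("scene");cv2.imwrite("pics/s14.png",s["pixels"])
E
```

```text
t: 47.4
eef_pos: [465.4, -404.2, 237.4]
tcp_rot: [0.636, 1.565, -0.406]
ft_force: [0.2, -0.3, -0.8]
opening: 0.997
[-1.28   0.783  1.828  1.366  1.693 -1.057] [ 465.4 -404.2  237.4] [ 0.636  1.565 -0.406]
bar ((515.4158935546875, 435.88885498046875), (68.6995849609375, 16.202510833740234), 60.4271354675293) n 174 z 78.11426449368125
white 32 [508.22073275 424.76126213  79.        ]
red px 113.38888888888889 222.33333333333334 18 [492.35176647 393.87734993  46.25705678]
red@ 41 [492.68976381 395.68366233  41.        ]
red@ 44 [492.49886466 394.65274469  44.        ]
stick top [ 596.19442568 -331.01811617  183.13837805] 190.8283540654683
yellow [ 632. -216.] [92. 39.] 462 z 34.32764584579722
yellow [ 624. -158.] [92. 38.] 456 z 34.51616811567589
red [631.  -4.] [38. 92.] 458 z 33.784934771972694
blue [635. 174.] [39. 92.] 463 z 33.61415763419584
```

View pics/top14.png

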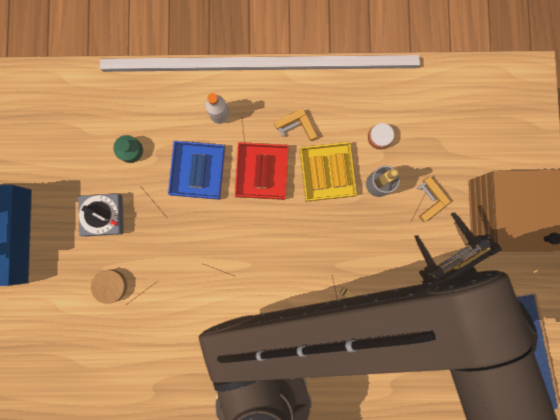

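View pics/s14.png

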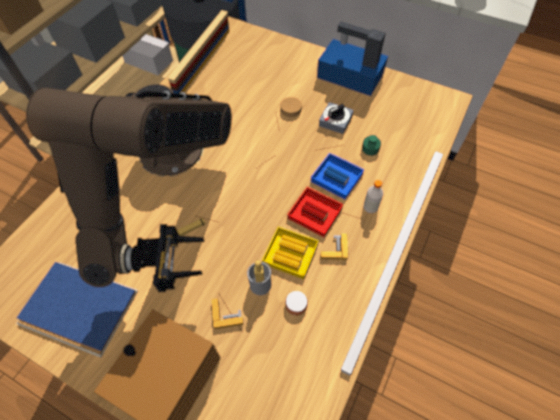

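The top view shows all four offcuts flat inside their trays, the stick standing in the cup (tip at about 187 mm, so the butt is on the floor), the dial still on the marker, and the bystanders where they were. Handing in.

```bash
python3 -c "
from cell import env
print(env.job_done())"
```

```text
the job is handed in; nothing more can be done
None
```

The job is done and handed in at about 48 s of the 200 s; no verdict was given.

**What I did:**
- **Dial:** I turned it about 92° clockwise onto the red marker.
- **Offcuts:** There were four on the bench: two gilded, one blue and one red. Each went into the tray of its colour.
- **Stick:** I then stood the larger stick in the steel cup with its rounded tip up.

**Last checks, from the final camera images:**
- **Dial:** The bar points at -119.6° against -119.7° for the marker.
- **Offcuts:** All four lie flat inside their trays, the furthest about 30 mm from its tray's centre.
- **Stick:** The tip is at about 187 mm, which puts the butt on the cup floor. It leans only slightly.
- **Other things:** The weight, clamps, glue bottle, roll and tin look unmoved. The arm had backed off, with wrist force under 1 N.

**What disagreed on the way:**
- The first trial of the tilt for standing the stick up, with the gripper empty, ran into joint 4's lower limit. I gripped the stick the other way round instead.
- I had placed the stick about 12 mm off in the gripper. A top-camera check showed this, and I corrected it before lowering the stick into the cup.
- The dial turn began before the fingers had fully closed. The bar still ended on the marker.

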